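# Hang the nail cups on the tool tote and pin the keeper bar

### The job

Load the tool tote and lock it for carrying: pull the locking pin out of the keeper bar, park it upright in its wooden block and swing the bar well open, about 45 degrees. Hang every nail cup that stands on the bench by its own hook over the tote's front rim, on the outside facing you; then swing the bar shut across the hooks, its eye in line with the lug's, and drop the pin fully home through both again. Leave the burl block, the cork block and the pencil where they are.

Things in the scene. Friction and masses are not known exactly. Their poses are not given: they have to be found in the camera images.
- tote: open wooden tool tote fixed to the bench, 150 (x) x 300 (y) x 115 mm tall, walls 8 mm. Origin: centre of its underside; +x away from the robot, z up. The front wall faces the robot: outer face x = -75, inner face x = -67, rim z = 115 mm. A plane lies inside. A steel hinge block stands off its left (+y) end and a lug block off its right (-y) end, in line with the front wall.
- rim_mid (a point): middle of the top of the tote's front wall (x = -71, y = 0, z = 115 mm in the tote); axes parallel to the tote's. The free rim runs 150 mm to either side along y.
- keeper (a joint): flat steel bar, 18 mm wide, 8 thick, on a vertical hinge at x = -71, y = +172 mm in the tote. Rad: 0 = shut along the front rim, its eye over the lug's; it starts shut and pinned; positive = open, swung away from the robot. Stops at -0.06, just past shut, and 1.1. Friction 0.06 N m: it stays where left. Underside 12 mm above the rim, clear of hung hooks; hinge to eye 344 mm.
- keeper_knob (a point): centre of the top of the upright round knob on the keeper bar, 18 mm in diameter, standing 38 mm above the bar's top, 100 mm from the hinge axis.
- keeper_eye (a point): centre of the 15 mm vertical hole near the bar's free end, at the bar's top face (135 mm above the bench; bar 8 mm thick); eye plate 34 x 34 mm.
- lug_eye (a point): mouth of the 15 mm vertical hole through the fixed steel lug block (34 x 34 x 30 mm, top at rim height 115 mm) at the right end of the front wall; axes parallel to the tote's. The hole goes right through.
- pin: steel locking pin, 91 mm tall, 70 g, upright in the tote at the start. Origin: tip, z up along it. Nose tapers from 12 to 6 mm over the last 12 mm; shaft 12 mm thick up to the collar (28 mm wide, 55 to 59 mm up), then a round grip, 20 mm wide, up to 91 mm. Home in the tote, its collar rests on the bar, tip 35 mm below the lug's mouth. The nose can draw the bar's eye into line by a few mm.
- pin_block: wooden block 60 x 60 x 60 mm fixed to the bench with a 16 mm vertical hole through its centre, for parking the pin; parked, its collar rests on the block's top, its tip 5 mm above the bench. Origin: centre of its underside.
- cup1: one of two or three alike upright open sheet-metal nail cups, 63 to 126 g (any of cup1-3 may be absent): box 48 (x) x 44 (y) x 62 mm tall, origin at the centre of its underside, z up. A steel strap hook, 24 mm wide, rises from its back (+x face) to 89 mm. Grip from above across the 44 mm width (y faces). Hung, its underside is 30 mm above the bench and it may lean by up to 0.1 rad.
- cup1_hook (a point): middle of the hook gap of cup1, at the underside of the hook's bridge (x = +35, y = 0, z = 85 mm in the cup), over the middle of the rim when hung. Bridge 4 mm thick. The gap is 14 mm wide, from the strap's face (x = 28) to the lip's (x = 42); the lip hangs down to z = 59 mm, its last 10 mm flared outward to x = 50.
- cup2: another such nail cup, just like cup1, or absent.
- cup2_hook (a point): middle of the hook gap of cup2, at the underside of the hook's bridge (x = +35, y = 0, z = 85 mm in the cup), over the middle of the rim when hung. Bridge 4 mm thick. The gap is 14 mm wide, from the strap's face (x = 28) to the lip's (x = 42); the lip hangs down to z = 59 mm, its last 10 mm flared outward to x = 50.
- cup3: another such nail cup, just like cup1, or absent.
- cup3_hook (a point): middle of the hook gap of cup3, at the underside of the hook's bridge (x = +35, y = 0, z = 85 mm in the cup), over the middle of the rim when hung. Bridge 4 mm thick. The gap is 14 mm wide, from the strap's face (x = 28) to the lip's (x = 42); the lip hangs down to z = 59 mm, its last 10 mm flared outward to x = 50.
- burl_block: bystander: striped wooden block 66 x 98 x 40 mm, origin at the centre of its underside.
- cork_block: bystander: cork block 62 x 106 x 34 mm, origin at the centre of its underside.
- pencil: bystander: carpenter pencil 162 mm long (y), 8 mm thick, origin at the centre of its underside.
Not all that is in view belongs to the job. Leave any black look-alike of the cup2 alone.

How it is judged:
On the way, in this order (a step that is already met when the one before it is completed fails the run):
1. the pin is parked upright in its block and the keeper bar is open (horizontal distance between pin and pin_block below 0.006 m and height (world z) of pin between -0.002 and 0.015 m and angle between pin's own z axis and vertical below 0.12 rad and contact force between the fingers and pin below 0.1 N and value of joint keeper above 0.4 rad), for 0.2 s.
2. every cup hangs by its hook over the front rim, released, with the keeper bar still open (x of cup1_hook in the frame of rim_mid between -0.012 and 0.012 m and y of cup1_hook in the frame of rim_mid between -0.135 and 0.135 m and z of cup1_hook in the frame of rim_mid between -0.006 and 0.006 m and x of each of cup1, cup2, cup3 in the frame of rim_mid below -0.015 m and angle between each of cup1, cup2, cup3's own z axis and vertical below 0.25 rad and x of cup2_hook in the frame of rim_mid between -0.012 and 0.012 m and y of cup2_hook in the frame of rim_mid between -0.135 and 0.135 m and z of cup2_hook in the frame of rim_mid between -0.006 and 0.006 m and x of cup3_hook in the frame of rim_mid between -0.012 and 0.012 m and y of cup3_hook in the frame of rim_mid between -0.135 and 0.135 m and z of cup3_hook in the frame of rim_mid between -0.006 and 0.006 m and contact force between the fingers and cup1 below 0.1 N and contact force between the fingers and cup2 below 0.1 N and contact force between the fingers and cup3 below 0.1 N and value of joint keeper above 0.3 rad), for 0.3 s.
3. the keeper bar is swung shut, its eye over the lug's (value of joint keeper between -0.03 and 0.03 rad), for 0.2 s.
4. the pin is fully home through both holes (value of joint keeper between -0.015 and 0.015 rad and horizontal distance between pin and lug_eye below 0.005 m and z of pin in the frame of lug_eye between -0.04 and -0.03 m and angle between pin's own z axis and vertical below 0.12 rad and linear speed of pin below 0.03 m/s), for 0.2 s.
At the end, for the whole second after the job is handed in: Each cup present hangs outside the front wall, hook bridge on the rim (12 mm across, 6 mm in height, within 135 mm of the rim's middle, leaning under 0.25 rad); bar within 0.015 rad of shut; pin upright (0.12 rad), within 5 mm of the lug axis, tip 30-40 mm below its mouth, at rest (all of step 4 and x of cup1_hook in the frame of rim_mid between -0.012 and 0.012 m and y of cup1_hook in the frame of rim_mid between -0.135 and 0.135 m and z of cup1_hook in the frame of rim_mid between -0.006 and 0.006 m and x of each of cup1, cup2, cup3 in the frame of rim_mid below -0.015 m and angle between each of cup1, cup2, cup3's own z axis and vertical below 0.25 rad and x of cup2_hook in the frame of rim_mid between -0.012 and 0.012 m and y of cup2_hook in the frame of rim_mid between -0.135 and 0.135 m and z of cup2_hook in the frame of rim_mid between -0.006 and 0.006 m and x of cup3_hook in the frame of rim_mid between -0.012 and 0.012 m and y of cup3_hook in the frame of rim_mid between -0.135 and 0.135 m and z of cup3_hook in the frame of rim_mid between -0.006 and 0.006 m); the robot touches nothing.
It fails at once if the burl block is shifted by more than 30 mm (distance of burl_block from where it was at the start of the episode above 0.03 m).
It fails at once if the cork block is shifted by more than 30 mm (distance of cork_block from where it was at the start of the episode above 0.03 m).
It fails at once if the carpenter pencil is shifted by more than 30 mm (distance of pencil from where it was at the start of the episode above 0.03 m).
Of cup1, cup2, cup3 only 2 to 3 are there at a start; the rules pass over those that are not, and their reading is None.
At some moment in a run one of cup1, cup2, cup3 may be knocked a few centimetres aside while the robot is not near it.
Once in a run the grip may slacken for a moment while it holds something.
It also fails if it takes over 210 s, if anything falls off the work surface, if the arm or the gripper's body presses on something with over 40 N, if the wrist force passes 120 N, or if a joint passes its speed limit or range.

### The arm

A 6-joint arm with a two-finger parallel gripper is mounted at the origin on a cart in front of the work surface, level with it; the furniture and walls round the work are solid. World frame = base frame: x ahead of the robot, y to its left, z up, the work surface at z = 0. Lengths are in m, angles in rad, forces in N, time in s.
With the tool pointing down it reaches from about 0.325 to 0.775 m from the base axis. Payload 5.5 kg.
Tool frame: the origin (TCP) lies at the very end of the fingers, on their centre line; the grasp point (between the pads) lies 19 mm behind it (ctrl.grip_point_offset is the distance from the TCP to the grasp point, in m); z points along the fingers, y is the direction in which the jaws open and shut (so a half turn about z gives the same grasp; the last joint's range is limited). The gripper opens to 85 mm and grips with 20 to 120 N. Pads are 22 mm wide; open, the fingers measure 114 mm over their backs; the gripper's body (76 mm by 85 mm) begins 54 mm behind the grasp point. The pads swing forward as they close: fully open they stand 13 mm farther back than shut.
Start: joints at [-1.269, 0.091, 1.231, -0, 1.82, -0.057], TCP at [0.211, -0.562, 0.231] pointing down, gripper open.
Joint ranges: [-2.87, 2.87], [-0.86, 2.18], [0.17, 2.46], [-1.51, 4.65], [0.06, 2.69], [-2.65, 2.65]. Speed limits (rad/s): [2.57, 2.57, 3.01, 3.14, 3.14, 3.14].

### API

Orientations are given as a rotation vector (axis times angle).
In Python, from bench import ctrl gives the robot as it stands.
- The arm moves only by the shell command python3 -m inch 'ROWS' [FORCE]. ROWS is JSON, a list of rows, each an object of numbers: "jaw": the closure in counts, from 0 (fully open) to 255 (shut); "x", "y", "z": the shift along the tool's x, y, z in m; "yaw": the turn about the tool's z in degrees. A call has 1 to 5 rows; each row shifts and turns the commanded pose from where the row before left it, along the tool's axes as they then stand; what a row does not reach is not made up. A row lasts 1/8 s, in which the tool goes at most 62.5 mm and 10.7 degrees, less where a joint would pass 70% of its speed; a pose out of reach is approached as far as the arm can. A call with a gripper value outside its range is refused whole. The fingers move at their own pace and stop on an object; FORCE is the grip in N (left out, the last holds). Time passes only in rows, so rows that do not move let the fingers close. It gives the time, the measured TCP pose, the force and the opening at its end, in the units of the state.
- ctrl.state(): the state, without advancing time (a new reading comes with each control period).
- ctrl.snapshot(name): name is "side" or "top"; returns the picture (420x560x3 uint8, blue, green, red); there is no depth.
- ctrl.camera_model(name): a dict with "camera_matrix" (3x3 intrinsics, pixels), "R" (3x3) and "t" (3): a world point X has camera coordinates R X + t. Camera axes: x right, y down, z forward; pixel columns grow to the right and rows downward; lengths in m; the calibration is good to about 2 mm. A picture is of the moment at which its call begins. camera_model takes no time and is no camera call.
- ctrl.finish_job(): hands the job in, once; it reports no verdict.
The state is a dict: "clock": time; "q": joint angles; "joint_vel": joint speeds; "tau": joint torques, N m; "eef_pos": TCP position; "orientation": TCP orientation; "contact_force": force on the tool from outside, world axes, zero at the start; "wrist_torque": the same for the moment, N m; "grip_width": finger opening in m.
Only numpy, scipy, OpenCV 4.12 (cv2) and the standard library are available. Lean on these libraries where they do the work, as an engineer would, in place of code of your own. Each camera call takes 0.05 s, during which the arm holds its last target. There are 200 camera calls.

## Working session

There is one attempt and no reset: what is moved stays moved. The work goes in short steps, Python scripts to look and compute and a shell command to move; the robot and the scene stay as the last step left them, time stands still between calls to the robot, and variables do not carry over. Pictures are saved under pics/ and viewed, about 12 in all and at most 16, crops included, and the job is handed in when it is done.

```bash
ls; mkdir -p pics; python3 - <<'E'
from bench import ctrl
import cv2,numpy as np
s=ctrl.state();print({k:np.round(v,3).tolist() for k,v in s.items()}, ctrl.grip_point_offset)
for n in("side","top"):
    im=ctrl.snapshot(n);cv2.imwrite(f"pics/{n}0.png",im)
    m=ctrl.camera_model(n);R=np.array(m["R"]);print(n,np.round(m["camera_matrix"],1).tolist(),np.round(R,3).tolist(),(-R.T@np.array(m["t"])).round(3))
E
```

```text
pics
{'clock': 0.0, 'q': [-1.269, 0.092, 1.232, -0.0, 1.82, -0.057], 'joint_vel': [-0.002, -0.002, -0.003, -0.001, -0.001, -0.002], 'tau': [-0.001, -45.872, -41.803, -0.0, 0.012, 0.0], 'eef_pos': [0.211, -0.562, 0.23], 'orientation': [-3.089, -0.56, 0.0], 'contact_force': [-0.084, -0.355, 0.805], 'wrist_torque': [0.02, -0.006, 0.021], 'grip_width': 0.085} 0.0187
side [[501.5, 0.0, 274.4], [0.0, 501.5, 202.3], [0.0, 0.0, 1.0]] [[-0.913, -0.408, -0.01], [-0.234, 0.545, -0.805], [0.334, -0.732, -0.593]] [0.06  1.009 0.939]
top [[456.9, 0.0, 279.1], [0.0, 456.9, 203.2], [0.0, 0.0, 1.0]] [[0.029, -1.0, -0.003], [-0.997, -0.029, -0.065], [0.065, 0.004, -0.998]] [ 0.467 -0.016  1.433]
```

View pics/top0.png

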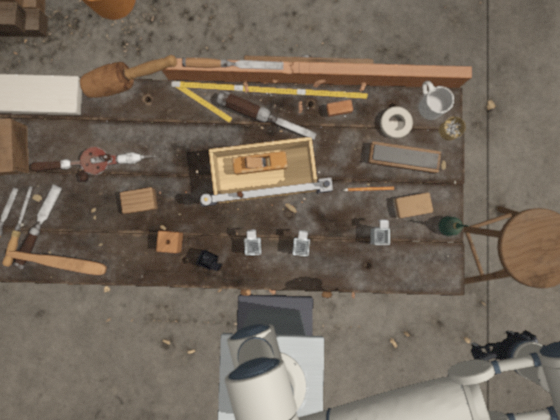

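View pics/side0.png

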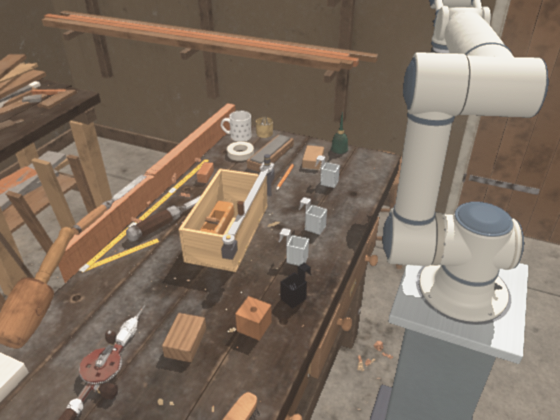

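Top view: the candidates for cups are three grey ones at (252,245), (301,245) and (381,235), plus the black look-alike at (208,260), which I leave alone. The pin block is at (169,242). The bar runs from its hinge at (207,199) to the eye and pin at (326,184). The bystanders are burl (138,200), cork (412,205) and pencil (370,188). I'll check this in a close crop.

```bash
cat > h.py <<'E'
from bench import ctrl
import cv2,numpy as np
def cam(n):
    m=ctrl.camera_model(n);return np.array(m["camera_matrix"]),np.array(m["R"]),np.array(m["t"])
def ray(n,u,v):
    K,R,t=cam(n);return -R.T@t, R.T@np.linalg.solve(K,[u,v,1.])
def plane(n,u,v,z):
    c,d=ray(n,u,v);return c+d*(z-c[2])/d[2]
def proj(n,X):
    K,R,t=cam(n);p=K@(R@np.array(X,float)+t);return p[:2]/p[2]
def tri(a,b):
    (c1,d1),(c2,d2)=ray("top",*a),ray("side",*b)
    k=np.linalg.lstsq(np.c_[d1,-d2],c2-c1,rcond=None)[0]
    p,q=c1+k[0]*d1,c2+k[1]*d2;return (p+q)/2,np.linalg.norm(p-q)
def crop(n,x0,y0,w,h,s,out,im=None):
    im=ctrl.snapshot(n) if im is None else im
    cv2.imwrite(out,cv2.resize(im[y0:y0+h,x0:x0+w],None,fx=s,fy=s,interpolation=cv2.INTER_CUBIC))
E
python3 - <<'E'
from h import *
a=cv2.imread("pics/top0.png");b=cv2.imread("pics/side0.png")
crop("top",150,135,260,150,3,"pics/c1.png",a)
crop("side",170,130,190,210,2.8,"pics/c2.png",b)
E
```

```text
(no output)
```

View pics/c1.png

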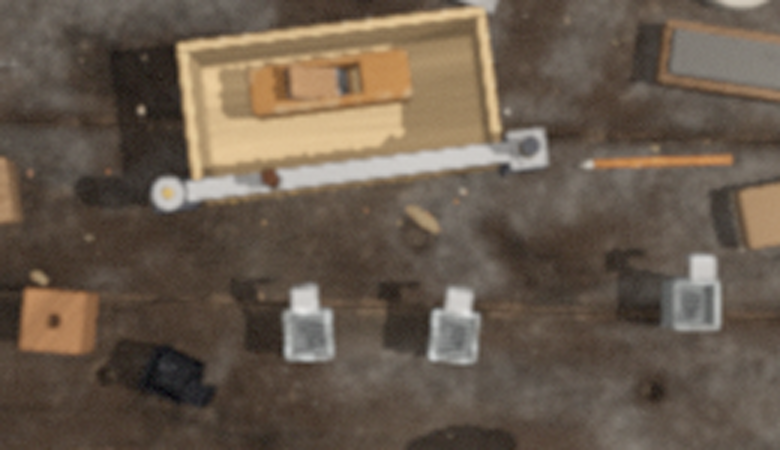

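View pics/c2.png

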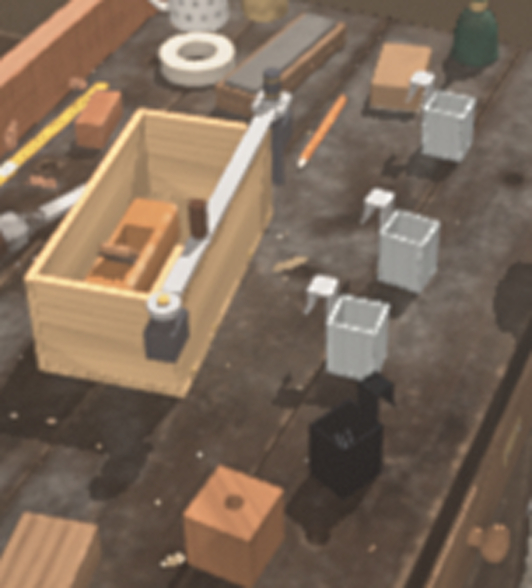

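```bash
python3 - <<'E'
from h import *
np.set_printoptions(precision=4,suppress=True)
a=cv2.imread("pics/top0.png");b=cv2.imread("pics/side0.png")
T=lambda u,v:(150+(u+.5)/3-.5,135+(v+.5)/3-.5); S=lambda u,v:(170+u/2.8,130+v/2.8)
hin=plane("top",*T(168,193),.14);pin=plane("top",*T(529,146),.171);knob=plane("top",*T(270,178),.173);hole=plane("top",*T(54,321),.06)
print("hinge",hin,"pin",pin,"knob",knob,"hole",hole)
for n,A,B in(("pin",(529,146),(271,72)),("knob",(270,178),(198,202)),("hole",(54,321),(235,502)),("hinge",(168,193),(164,302))): print(n,*tri(T(*A),S(*B)))
d=pin-hin; print("len",np.linalg.norm(d[:2]),"yaw",np.degrees(np.arctan2(d[0],-d[1])))
# rim front edge: fit
# cups: bridge tops (bright) and body masks in top view
hsv=cv2.cvtColor(a,cv2.COLOR_BGR2HSV)
m=((hsv[...,1]<45)&(hsv[...,2]>120)).astype(np.uint8)
m[:225]=0;m[258:]=0;m[:, :235]=0;m[:,400:]=0
m[:,320:365]=0
m2=((hsv[...,1]<40)&(hsv[...,2]>115)).astype(np.uint8)
m2[:212]=0;m2[262:]=0;m2[:,:225]=0;m2[:,400:]=0
n,l,st,c=cv2.connectedComponentsWithStats(m2)
for i in range(1,n):
    if st[i,4]>60:
        pts=np.argwhere(l==i)[:,::-1].astype(np.float32)
        print(st[i],c[i],cv2.minAreaRect(pts))
br=((hsv[...,2]>195)&(m2>0)).astype(np.uint8)
n,l,st,c=cv2.connectedComponentsWithStats(br)
for i in range(1,n):
    if st[i,4]>15: print("bright",st[i],c[i],plane("top",*c[i],.089))
E
```

```text
hinge [0.5568 0.1983 0.14  ] pin [ 0.6077 -0.139   0.171 ] knob [0.571  0.0993 0.173 ] hole [0.4309 0.3204 0.06  ]
pin [ 0.607  -0.1391  0.1725] 0.0012548336764201344
knob [0.5706 0.0991 0.1742] 0.0006597712150471439
hole [0.4301 0.3202 0.0596] 0.0016967339184678438
hinge [0.5561 0.1985 0.1365] 0.0020168476898993364
len 0.3411603612380766 yaw 8.590718920059857
[374 219  17  27 321] [382.4237 232.5358] ((382.0, 232.0), (26.0, 16.0), 90.0)
[244 229  18  27 323] [252.1486 243.0867] ((252.32351684570312, 242.2058563232422), (26.383596420288086, 16.413053512573242), 85.60128784179688)
[292 228  18  29 350] [301.4229 243.7171] ((300.5, 242.0), (28.0, 17.0), 90.0)
bright [381 221   7   6  37] [383.5946 223.4595] [ 0.5032 -0.3187  0.089 ]
bright [248 232   7   8  52] [251.     235.2308] [0.4576 0.0696 0.089 ]
bright [300 232   7   9  43] [302.7907 235.814 ] [ 0.4602 -0.0824  0.089 ]
```

```bash
cat >> h.py <<'E'
from scipy.spatial.transform import Rotation as Rn
def plan(x,y,z,h=None):
    s=ctrl.state();R=Rn.from_rotvec(s["orientation"]).as_matrix();p=np.array(s["eef_pos"])
    cur=np.degrees(np.arctan2(R[1,0],R[0,0]));h=cur if h is None else h
    a=np.radians(h);d=np.array([x,y,z])-p
    print(f"t{s['clock']:.1f} pos {p.round(4)} head {cur:.2f} tilt {np.degrees(np.arccos(-R[2,2])):.2f} w {s['grip_width']:.4f} f {np.round(s['contact_force'],1)} | yaw {cur-h:.1f} then x {1e3*(d[0]*np.cos(a)+d[1]*np.sin(a)):.1f} y {1e3*(d[0]*np.sin(a)-d[1]*np.cos(a)):.1f} z {-1e3*d[2]:.1f} mm")
E
python3 -m inch '[{"yaw":6},{"yaw":6},{"z":-0.02}]' 60
python3 -c "from h import *;plan(.607,-.139,.25,8.6)"
```

```text
t0.1 pos [ 0.2106 -0.5616  0.2303] head 20.56 tilt 0.10 w 0.0852 f [-0.2 -0.3 -0.7] | yaw 12.0 then x 455.1 y -358.5 z -19.7 mmschema error: expected keys jaw, x, y, z, yaw
```

```bash

python3 -m inch '[{"jaw":0,"x":0,"y":0,"z":0,"yaw":6},{"jaw":0,"x":0,"y":0,"z":-0.02,"yaw":6},{"jaw":0,"x":0.045,"y":-0.036,"z":0,"yaw":0},{"jaw":0,"x":0.045,"y":-0.036,"z":0,"yaw":0},{"jaw":0,"x":0.045,"y":-0.036,"z":0,"yaw":0}]' 60
python3 -c "from h import *;plan(.607,-.139,.25,8.6)"
```

```text
clock: 0.72
eef_pos: [0.3289, -0.4335, 0.2507]
orientation: [-3.132, -0.233, 0.0]
contact_force: [0.6, -0.5, 0.4]
grip_width: 0.0852
t0.7 pos [ 0.3289 -0.4335  0.2507] head 8.52 tilt 0.05 w 0.0852 f [ 0.6 -0.5  0.4] | yaw -0.1 then x 319.0 y -249.6 z 0.7 mm
```

```bash

python3 -m inch '[{"jaw":0,"x":0.045,"y":-0.036,"z":0,"yaw":0},{"jaw":0,"x":0.045,"y":-0.036,"z":0,"yaw":0},{"jaw":0,"x":0.045,"y":-0.036,"z":0,"yaw":0},{"jaw":0,"x":0.045,"y":-0.036,"z":0,"yaw":0},{"jaw":0,"x":0.045,"y":-0.036,"z":0,"yaw":0}]' 60 >/dev/null
python3 -m inch '[{"jaw":100,"x":0.045,"y":-0.036,"z":0,"yaw":0},{"jaw":100,"x":0.045,"y":-0.032,"z":0,"yaw":0},{"jaw":100,"x":0,"y":0,"z":0,"yaw":0},{"jaw":100,"x":0,"y":0,"z":0,"yaw":0}]'
python3 -c "from h import *;plan(.607,-.139,.143,8.6)"
```

```text
clock: 1.85
eef_pos: [0.6025, -0.1429, 0.2506]
orientation: [-3.133, -0.235, 0.002]
contact_force: [-0.2, -1.0, -0.6]
grip_width: 0.052
t1.9 pos [ 0.6025 -0.1429  0.2506] head 8.58 tilt 0.09 w 0.0520 f [-0.2 -1.  -0.6] | yaw -0.0 then x 5.0 y -3.2 z 107.6 mm
```

```bash

python3 -m inch '[{"jaw":100,"x":0.005,"y":-0.003,"z":0.03,"yaw":0},{"jaw":100,"x":0,"y":0,"z":0.04,"yaw":0},{"jaw":100,"x":0,"y":0,"z":0.035,"yaw":0},{"jaw":100,"x":0,"y":0,"z":0,"yaw":0},{"jaw":100,"x":0,"y":0,"z":0,"yaw":0}]'
python3 - <<'E'
from h import *
plan(.607,-.139,.145,8.6)
a=ctrl.snapshot("top");b=ctrl.snapshot("side")
crop("","" or 230,120,120,130,4,"pics/c3.png",b)
E
```

```text
clock: 2.48
eef_pos: [0.6073, -0.1401, 0.1484]
orientation: [3.132, 0.232, 0.003]
contact_force: [0.7, -0.2, 0.8]
grip_width: 0.0517
t2.5 pos [ 0.6073 -0.1401  0.1484] head 8.48 tilt 0.14 w 0.0517 f [ 0.7 -0.2  0.8] | yaw -0.1 then x -0.1 y -1.2 z 3.4 mm
```

View pics/c3.png

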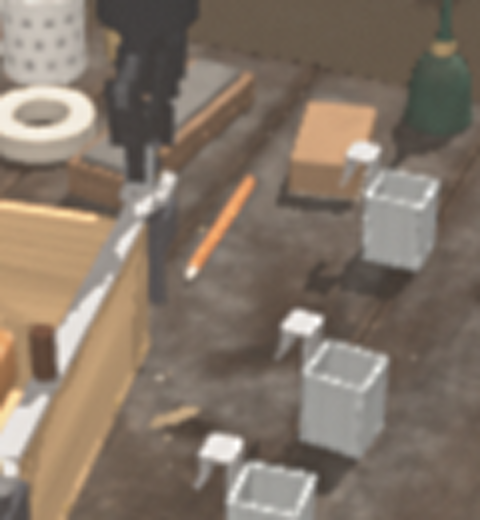

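The gripper's fingers are at crop (145,160) astride the pin, above the eye plate. I'll lower a little and close.

```bash

python3 -m inch '[{"jaw":100,"x":0,"y":-0.001,"z":0.004,"yaw":0},{"jaw":255,"x":0,"y":0,"z":0,"yaw":0},{"jaw":255,"x":0,"y":0,"z":0,"yaw":0},{"jaw":255,"x":0,"y":0,"z":0,"yaw":0},{"jaw":255,"x":0,"y":0,"z":0,"yaw":0}]' 70
python3 -m inch '[{"jaw":255,"x":0,"y":0,"z":0,"yaw":0},{"jaw":255,"x":0,"y":0,"z":-0.004,"yaw":0},{"jaw":255,"x":0,"y":0,"z":-0.008,"yaw":0},{"jaw":255,"x":0,"y":0,"z":-0.008,"yaw":0},{"jaw":255,"x":0,"y":0,"z":0,"yaw":0}]' 70
```

```text
clock: 3.2
eef_pos: [0.6075, -0.1393, 0.1431]
orientation: [3.131, 0.233, 0.002]
contact_force: [1.1, -4.9, 2.6]
grip_width: 0.0178
clock: 3.82
eef_pos: [0.6071, -0.139, 0.1623]
orientation: [3.132, 0.233, 0.0]
contact_force: [0.0, -4.9, -0.3]
grip_width: 0.0181
```

```bash

python3 -m inch '[{"jaw":255,"x":0,"y":0,"z":-0.02,"yaw":0},{"jaw":255,"x":0,"y":0,"z":-0.03,"yaw":0},{"jaw":255,"x":0,"y":0,"z":-0.04,"yaw":0},{"jaw":255,"x":0,"y":0,"z":-0.04,"yaw":0},{"jaw":255,"x":0,"y":0,"z":0,"yaw":0}]' 70
python3 - <<'E'
from h import *
plan(.4305,.3203,.25,30)
b=ctrl.snapshot("side");crop("",210,70,120,130,3,"pics/c4.png",b)
E
```

```text
clock: 4.45
eef_pos: [0.6078, -0.1374, 0.2967]
orientation: [3.132, 0.236, 0.01]
contact_force: [0.1, -0.0, -0.7]
grip_width: 0.0178
t4.5 pos [ 0.6078 -0.1374  0.2967] head 8.63 tilt 0.38 w 0.0178 f [ 0.1 -0.  -0.7] | yaw -21.4 then x 75.3 y -485.0 z 46.7 mm
```

View pics/c4.png

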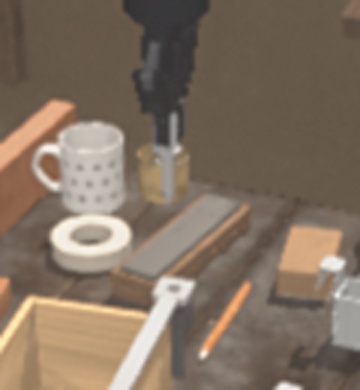

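The pin is held upright in the gripper at crop (167,180), and the empty eye shows at (175,289). Moving to the block.

```bash

python3 -m inch '[{"jaw":255,"x":-0.012,"y":-0.03,"z":0,"yaw":0},{"jaw":255,"x":-0.012,"y":-0.05,"z":0,"yaw":0},{"jaw":255,"x":-0.012,"y":-0.05,"z":0,"yaw":0},{"jaw":255,"x":-0.012,"y":-0.05,"z":0,"yaw":0},{"jaw":255,"x":-0.012,"y":-0.05,"z":0,"yaw":0}]' 70 >/dev/null
python3 -m inch '[{"jaw":255,"x":-0.012,"y":-0.05,"z":0,"yaw":0},{"jaw":255,"x":-0.012,"y":-0.05,"z":0,"yaw":0},{"jaw":255,"x":-0.012,"y":-0.05,"z":0,"yaw":0},{"jaw":255,"x":-0.01,"y":-0.05,"z":0,"yaw":0},{"jaw":255,"x":0,"y":-0.04,"z":0,"yaw":0}]' 70 >/dev/null
python3 -m inch '[{"jaw":255,"x":0,"y":0,"z":0,"yaw":0},{"jaw":255,"x":0,"y":0,"z":0,"yaw":0},{"jaw":255,"x":0,"y":0,"z":0,"yaw":0}]' 70 >/dev/null
python3 -c "from h import *;plan(.4305,.3203,.15,8.6)"
```

```text
t6.1 pos [0.4325 0.31   0.2917] head 8.48 tilt 0.06 w 0.0180 f [-0.2 -0.2 -0.5] | yaw -0.1 then x -0.4 y -10.5 z 141.7 mm
```

```bash

python3 -m inch '[{"jaw":255,"x":0,"y":-0.01,"z":0.04,"yaw":0},{"jaw":255,"x":0,"y":0,"z":0.05,"yaw":0},{"jaw":255,"x":0,"y":0,"z":0.04,"yaw":0},{"jaw":255,"x":0,"y":0,"z":0.01,"yaw":0},{"jaw":255,"x":0,"y":0,"z":0,"yaw":0}]' 70 >/dev/null
python3 - <<'E'
from h import *
plan(.4305,.3203,.15,8.6)
b=ctrl.snapshot("side");crop("",200,200,110,150,4,"pics/c5.png",b)
print(proj("side",[.4305,.3203,.06]),proj("side",list(ctrl.state()["eef_pos"][:2])+[ctrl.state()["eef_pos"][2]-.063]))
E
```

```text
t6.8 pos [0.4311 0.3203 0.1528] head 8.50 tilt 0.01 w 0.0178 f [-0.1 -0.2  0.2] | yaw -0.1 then x -0.6 y -0.1 z 2.8 mm
[253.39281738 309.12623443] [252.38835642 299.73682051]
```

View pics/c5.png

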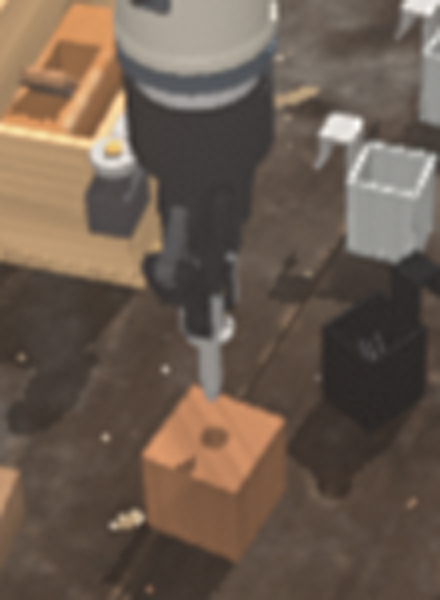

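The pin tip is at crop (211,398), matching the predicted pixel. The hole at (214,437) also matches, so I'll insert.

```bash

python3 -m inch '[{"jaw":255,"x":0,"y":0,"z":0.012,"yaw":0},{"jaw":255,"x":0,"y":0,"z":0.012,"yaw":0},{"jaw":255,"x":0,"y":0,"z":0.012,"yaw":0},{"jaw":255,"x":0,"y":0,"z":0,"yaw":0}]' 70
python3 -m inch '[{"jaw":255,"x":0,"y":0,"z":0.015,"yaw":0},{"jaw":255,"x":0,"y":0,"z":0.015,"yaw":0},{"jaw":255,"x":0,"y":0,"z":0.01,"yaw":0},{"jaw":255,"x":0,"y":0,"z":0.004,"yaw":0},{"jaw":255,"x":0,"y":0,"z":0,"yaw":0}]' 70
```

```text
clock: 7.3
eef_pos: [0.43, 0.3203, 0.1144]
orientation: [3.131, 0.234, -0.004]
contact_force: [-0.1, 1.1, -1.6]
grip_width: 0.018
clock: 7.92
eef_pos: [0.4307, 0.3208, 0.0721]
orientation: [3.133, 0.234, -0.0]
contact_force: [-0.9, 1.0, 0.2]
grip_width: 0.0179
```

```bash

python3 -m inch '[{"jaw":255,"x":0,"y":0,"z":0.003,"yaw":0},{"jaw":130,"x":0,"y":0,"z":0,"yaw":0},{"jaw":130,"x":0,"y":0,"z":0,"yaw":0},{"jaw":130,"x":0,"y":0,"z":0,"yaw":0},{"jaw":130,"x":0,"y":0,"z":-0.01,"yaw":0}]' 70
python3 -m inch '[{"jaw":130,"x":0,"y":0,"z":-0.04,"yaw":0},{"jaw":130,"x":0,"y":0,"z":-0.05,"yaw":0},{"jaw":130,"x":0,"y":0,"z":-0.05,"yaw":0},{"jaw":130,"x":0,"y":0,"z":-0.03,"yaw":0},{"jaw":130,"x":0,"y":0,"z":0,"yaw":0}]' 70
python3 - <<'E'
from h import *
plan(.571,.0993,.25,8.6)
a=ctrl.snapshot("top");cv2.imwrite("pics/top1.png",a);b=ctrl.snapshot("side");cv2.imwrite("pics/side1.png",b)
crop("",200,240,110,110,4,"pics/c6.png",b)
E
```

```text
clock: 8.55
eef_pos: [0.4304, 0.3205, 0.0789]
orientation: [3.132, 0.234, -0.002]
contact_force: [0.6, 0.4, 0.7]
grip_width: 0.042
clock: 9.18
eef_pos: [0.4317, 0.3213, 0.2536]
orientation: [-3.129, -0.234, -0.01]
contact_force: [-0.5, -0.4, 0.0]
grip_width: 0.042
t9.2 pos [0.4317 0.3213 0.2536] head 8.56 tilt 0.40 w 0.0420 f [-0.5 -0.4  0. ] | yaw -0.0 then x 104.5 y 240.4 z 3.6 mm
```

View pics/c6.png

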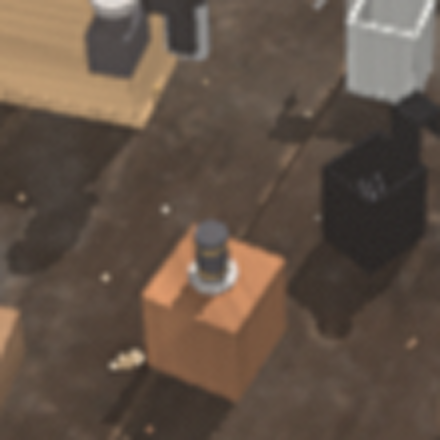

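The pin is parked upright in the block at crop (212,255), collar on its top. Next I turn the jaws across the bar and take the knob.

```bash

python3 -m inch '[{"jaw":130,"x":0.02,"y":0.048,"z":0,"yaw":0},{"jaw":130,"x":0.02,"y":0.048,"z":0,"yaw":0},{"jaw":130,"x":0.02,"y":0.048,"z":0,"yaw":0},{"jaw":130,"x":0.02,"y":0.048,"z":0,"yaw":0},{"jaw":130,"x":0.025,"y":0.048,"z":0,"yaw":0}]' >/dev/null
python3 -m inch '[{"jaw":130,"x":0,"y":0,"z":0,"yaw":-10},{"jaw":130,"x":0,"y":0,"z":0,"yaw":-10},{"jaw":130,"x":0,"y":0,"z":0,"yaw":-10},{"jaw":130,"x":0,"y":0,"z":0,"yaw":-10},{"jaw":130,"x":0,"y":0,"z":0,"yaw":-10}]' >/dev/null
python3 -m inch '[{"jaw":130,"x":0,"y":0,"z":0,"yaw":-10},{"jaw":130,"x":0,"y":0,"z":0,"yaw":-10},{"jaw":130,"x":0,"y":0,"z":0,"yaw":-10},{"jaw":130,"x":0,"y":0,"z":0,"yaw":-10},{"jaw":130,"x":0,"y":0,"z":0,"yaw":0}]' >/dev/null
python3 - <<'E'
from h import *
plan(.571,.0993,.15,98.6);print(ctrl.state()["q"])
np.set_printoptions(precision=4,suppress=True)
b=cv2.imread("pics/side1.png")
# cups now
for n,(x0,y0,w,hh) in {"top":(225,205,175,60)}.items():
    a=ctrl.snapshot("top");hsv=cv2.cvtColor(a,cv2.COLOR_BGR2HSV)
    br=((hsv[...,1]<40)&(hsv[...,2]>195)).astype(np.uint8);k=np.zeros_like(br);k[215:262,225:400]=1
    N,l,st,c=cv2.connectedComponentsWithStats(br*k)
    for i in range(1,N):
        if st[i,4]>20: print(st[i],plane("top",*c[i],.089))
E
```

```text
t11.2 pos [0.5698 0.099  0.2472] head 98.47 tilt 0.19 w 0.0420 f [1.2 1.3 0.2] | yaw -0.1 then x 0.1 y 1.2 z 97.2 mm
[ 1.13223003e-01  3.93178986e-02  1.25654995e+00  1.19039971e-05
  1.84909208e+00 -3.45610517e-02]
[250 215   8  19 110] [0.491  0.0632 0.089 ]
[300 233   6   7  28] [ 0.4605 -0.0823  0.089 ]
[252 250   7  12  73] [0.3967 0.0558 0.089 ]
```

```bash

python3 -m inch '[{"jaw":130,"x":0,"y":0.001,"z":0.03,"yaw":0},{"jaw":130,"x":0,"y":0,"z":0.04,"yaw":0},{"jaw":130,"x":0,"y":0,"z":0.027,"yaw":0},{"jaw":130,"x":0,"y":0,"z":0,"yaw":0},{"jaw":255,"x":0,"y":0,"z":0,"yaw":0}]' 40 
python3 -m inch '[{"jaw":255,"x":0,"y":0,"z":0,"yaw":0},{"jaw":255,"x":0,"y":0,"z":0,"yaw":0},{"jaw":255,"x":0,"y":0,"z":0,"yaw":0}]' 40 
python3 -c "from h import *;plan(.571,.0993,.15,98.6)"
```

```text
clock: 11.82
eef_pos: [0.5717, 0.0992, 0.1535]
orientation: [2.051, 2.379, 0.001]
contact_force: [-0.4, 0.1, 0.3]
grip_width: 0.0251
clock: 12.2
eef_pos: [0.5721, 0.0993, 0.1542]
orientation: [2.048, 2.379, 0.004]
contact_force: [0.1, -0.7, 5.7]
grip_width: 0.0163
t12.2 pos [0.5721 0.0993 0.1542] head 98.54 tilt 0.18 w 0.0163 f [ 0.1 -0.7  5.7] | yaw -0.1 then x 0.2 y -1.1 z 4.2 mm
```

```bash

python3 -m inch '[{"jaw":255,"x":0.0009,"y":0.0134,"z":0,"yaw":-7.7},{"jaw":255,"x":0.0009,"y":0.0134,"z":0,"yaw":-7.7},{"jaw":255,"x":0.0009,"y":0.0134,"z":0,"yaw":-7.7}]' 40 
python3 -m inch '[{"jaw":255,"x":0.0009,"y":0.0134,"z":0,"yaw":-7.7},{"jaw":255,"x":0.0009,"y":0.0134,"z":0,"yaw":-7.7},{"jaw":255,"x":0.0009,"y":0.0134,"z":0,"yaw":-7.7},{"jaw":255,"x":0,"y":0,"z":0,"yaw":0},{"jaw":255,"x":0,"y":0,"z":0,"yaw":0}]' 40 
python3 -c "from h import *;plan(.6377,.1405,.15,144.8)"
```

```text
clock: 12.58
eef_pos: [0.61, 0.1129, 0.1542]
orientation: [1.525, 2.744, 0.002]
contact_force: [-1.6, 0.1, 6.2]
grip_width: 0.0163
clock: 13.2
eef_pos: [0.6396, 0.1403, 0.1542]
orientation: [0.95, 2.99, 0.002]
contact_force: [3.8, -0.4, 4.1]
grip_width: 0.0162
t13.2 pos [0.6396 0.1403 0.1542] head 144.73 tilt 0.27 w 0.0162 f [ 3.8 -0.4  4.1] | yaw -0.1 then x 1.7 y -1.0 z 4.2 mm
```

```bash

python3 -m inch '[{"jaw":130,"x":0,"y":0,"z":0,"yaw":0},{"jaw":130,"x":0,"y":0,"z":0,"yaw":0},{"jaw":130,"x":0,"y":0,"z":-0.03,"yaw":0},{"jaw":130,"x":0,"y":0,"z":-0.05,"yaw":0},{"jaw":130,"x":0,"y":0,"z":-0.03,"yaw":10.5}]' 40 >/dev/null
python3 -m inch '[{"jaw":130,"x":0,"y":0,"z":0,"yaw":10.5},{"jaw":130,"x":0,"y":0,"z":0,"yaw":10.5},{"jaw":130,"x":0,"y":0,"z":0,"yaw":10.5},{"jaw":130,"x":0,"y":0,"z":0,"yaw":10.5},{"jaw":130,"x":0,"y":0,"z":0,"yaw":10.5}]' >/dev/null
python3 -m inch '[{"jaw":130,"x":0,"y":0,"z":0,"yaw":10.5},{"jaw":130,"x":0,"y":0,"z":0,"yaw":10.5},{"jaw":130,"x":0,"y":0,"z":0,"yaw":10.5},{"jaw":130,"x":0,"y":0,"z":0,"yaw":10.5},{"jaw":130,"x":0,"y":0,"z":0,"yaw":10.5}]' >/dev/null
python3 -m inch '[{"jaw":60,"x":0,"y":0,"z":0,"yaw":10.5},{"jaw":60,"x":0,"y":0,"z":0,"yaw":10},{"jaw":60,"x":-0.03,"y":-0.04,"z":0,"yaw":0},{"jaw":60,"x":-0.04,"y":-0.045,"z":0,"yaw":0},{"jaw":60,"x":-0.04,"y":-0.05,"z":0,"yaw":0}]' >/dev/null
python3 -m inch '[{"jaw":60,"x":-0.04,"y":-0.05,"z":0,"yaw":0},{"jaw":60,"x":0,"y":0,"z":0,"yaw":0},{"jaw":60,"x":0,"y":0,"z":0,"yaw":0}]'
python3 - <<'E'
from h import *
plan(.571,.0993,.15,8.6)
a=ctrl.snapshot("top");cv2.imwrite("pics/top2.png",a);b=ctrl.snapshot("side");cv2.imwrite("pics/side2.png",b)
ca=cv2.resize(a[205:265,225:405],None,fx=4,fy=4,interpolation=cv2.INTER_CUBIC)
cb=cv2.resize(b[140:280,190:370],None,fx=2.5,fy=2.5,interpolation=cv2.INTER_CUBIC)
o=np.zeros((590,720,3),np.uint8);o[:240]=ca;o[240:590,:450]=cb;
ct=cv2.resize(a[120:220,190:340],None,fx=1.8,fy=1.8);o[240:240+ct.shape[0],450:450+ct.shape[1]]=ct[:,:270]
cv2.imwrite("pics/c7.png",o)
E
```

```text
clock: 16.08
eef_pos: [0.4639, 0.2983, 0.2621]
orientation: [3.132, 0.241, -0.0]
contact_force: [0.8, 0.5, 0.6]
grip_width: 0.0654
t16.1 pos [0.4639 0.2983 0.2621] head 8.80 tilt 0.03 w 0.0654 f [0.8 0.5 0.6] | yaw 0.2 then x 76.1 y 212.7 z 112.1 mm
```

View pics/c7.png

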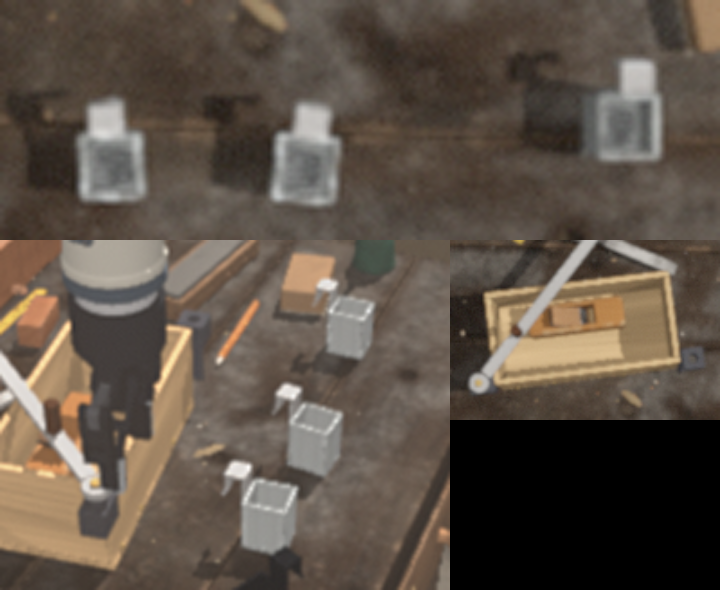

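Crop: cups with bridges at (106,118), (314,120) and (638,77). The bar is open about 45°, its tip near the back right, and the lug hole shows at (692,358).

```bash
python3 - <<'E'
from h import *
np.set_printoptions(precision=4,suppress=True)
T=lambda u,v:(225+(u+.5)/4-.5,205+(v+.5)/4-.5);S=lambda u,v:(190+u/2.5,140+(v-240)/2.5);L=lambda u,v:(190+(u-450)/1.8,120+(v-240)/1.8)
for n,b,c,s in(("A",(106,118),(112.5,167),(238,470)),("B",(314,120),(306,169),(289,392)),("C",(638,77),(630,125),(327,287))):
    B=plane("top",*T(*b),.089);C=plane("top",*T(*c),.062);d=B-C
    print(n,"bridge",B,"body",C,"len",np.linalg.norm(d[:2]),"yaw",np.degrees(np.arctan2(d[1],d[0])),"tri",*tri(T(*b),S(*s)))
lug=plane("top",*L(692,358),.115);hin=plane("top",*L(478,382),.14);print("lug",lug,"hinge",hin,"d",np.linalg.norm((lug-hin)[:2]),"yaw",np.degrees(np.arctan2((lug-hin)[0],-(lug-hin)[1])))
# refine bridge & lug by masks
a=cv2.imread("pics/top2.png");hsv=cv2.cvtColor(a,cv2.COLOR_BGR2HSV)
m=((hsv[...,1]<40)&(hsv[...,2]>115)).astype(np.uint8);m[:212]=0;m[262:]=0;m[:,:225]=0;m[:,400:]=0
N,l,st,c=cv2.connectedComponentsWithStats(m)
for i in range(1,N):
    if st[i,4]>60: print(st[i,:4],c[i])
g=cv2.cvtColor(a,cv2.COLOR_BGR2GRAY);print(g[178:194,316:334])
E
```

```text
A bridge [0.4608 0.0693 0.089 ] body [0.4243 0.065  0.062 ] len 0.036756095066826866 yaw 6.7756559816627995 tri [0.4597 0.0689 0.088 ] 0.0023549248451895694
B bridge [ 0.4637 -0.0833  0.089 ] body [ 0.427  -0.0796  0.062 ] len 0.036930553482427124 yaw -5.7425684071915075 tri [ 0.462  -0.0841  0.0867] 0.00376052065255252
C bridge [ 0.5021 -0.3203  0.089 ] body [ 0.4667 -0.3209  0.062 ] len 0.035341089003791536 yaw 1.0295640112112956 tri [ 0.5008 -0.3218  0.0845] 0.0029283263186741727
lug [ 0.6074 -0.1401  0.115 ] hinge [0.5571 0.1987 0.14  ] d 0.34246971840700546 yaw 8.444870550796782
[374 219  17  26] [382.5687 232.0916]
[244 229  18  27] [252.0833 243.1215]
[292 230  18  27] [301.2857 243.6667]
[[171 110  70  69  68  68  68  71  74  68  66  61  65  65  60  58  59  56]
 [167 105  68  70  69  72  73  81  86  83  78  82  80  79  66  59  51  54]
 [165 106  67  71  78  80  83  88  89  91  91  92  89  88  69  52  47  42]
 [167 110  72  82  89  92  89  93  92  92  89  93  93  90  76  58  53  48]
 [169 116  75  87  91  93  91  88  84  83  85  90  92  92  78  65  60  62]
 [170 124  80  79  90  94  91  83  74  67  71  84  92  87  84  75  68  69]
 [165 127  80  81  89  94  93  86  82  71  63  74  89  91  89  78  75  78]
 [172 150  92  76  92  91  93  96  95  91  73  67  82  89  86  85  80  80]
 [188 163 103  71  90  92  92  92  90  90  80  75  89  90  89  84  77  79]
 [172 148  92  72  89  93  89  91  92  92  84  82  90  89  90  82  81  77]
 [117  96  68  69  90  94  92  90  90  88  87  90  90  92  90  86  84  77]
 [ 80  58  54  66  84  92  95  92  94  92  93  94  91  91  88  85  80  76]
 [ 71  56  57  67  81  92  94  92  89  85  83  85  88  83  83  84  79  78]
 [ 67  51  61  69  73  79  80  81  79  77  73  72  66  72  73  73  75  77]
 [ 65  56  67  76  74  72  70  70  71  68  68  71  74  73  80  74  77  76]
 [ 72  64  70  83  78  78  76  72  70  72  78  75  75  80  75  79  81  79]]
```

```bash

python3 -m inch '[{"jaw":60,"x":0,"y":0,"z":0,"yaw":2},{"jaw":60,"x":-0.016,"y":0.055,"z":0.02,"yaw":0},{"jaw":60,"x":-0.016,"y":0.055,"z":0.03,"yaw":0},{"jaw":60,"x":-0.016,"y":0.055,"z":0.03,"yaw":0},{"jaw":60,"x":-0.016,"y":0.055,"z":0.03,"yaw":0}]' 40 >/dev/null
python3 -m inch '[{"jaw":60,"x":0,"y":0.007,"z":0,"yaw":0},{"jaw":60,"x":0,"y":0,"z":0,"yaw":0},{"jaw":60,"x":0,"y":0,"z":0,"yaw":0}]'
python3 -c "from h import *;plan(.425,.065,.027,6.8)"
```

```text
clock: 17.18
eef_pos: [0.429, 0.0719, 0.1567]
orientation: [-3.136, -0.186, -0.003]
contact_force: [-0.2, 0.1, 0.7]
grip_width: 0.0653
t17.2 pos [0.429  0.0719 0.1567] head 6.78 tilt 0.12 w 0.0653 f [-0.2  0.1  0.7] | yaw -0.0 then x -4.8 y 6.4 z 129.7 mm
```

```bash

python3 -m inch '[{"jaw":60,"x":-0.0048,"y":0.0064,"z":0.02,"yaw":0},{"jaw":60,"x":0,"y":0,"z":0.04,"yaw":0},{"jaw":60,"x":0,"y":0,"z":0.04,"yaw":0},{"jaw":60,"x":0,"y":0,"z":0.03,"yaw":0},{"jaw":60,"x":0,"y":0,"z":0,"yaw":0}]' 40
python3 -c "from h import *;plan(.425,.065,.027,6.8)"
python3 -m inch '[{"jaw":255,"x":0,"y":0,"z":0,"yaw":0},{"jaw":255,"x":0,"y":0,"z":0,"yaw":0},{"jaw":255,"x":0,"y":0,"z":0,"yaw":0},{"jaw":255,"x":0,"y":0,"z":0,"yaw":0},{"jaw":255,"x":0,"y":0,"z":0,"yaw":0}]' 40
python3 -m inch '[{"jaw":255,"x":0,"y":0,"z":-0.02,"yaw":0},{"jaw":255,"x":0,"y":0,"z":-0.03,"yaw":0},{"jaw":255,"x":0,"y":0,"z":-0.03,"yaw":0},{"jaw":255,"x":0,"y":0,"z":0,"yaw":0},{"jaw":255,"x":0,"y":0,"z":0,"yaw":0}]' 40
python3 - <<'E'
from h import *
plan(.5313,.118,.11,8.5)
b=ctrl.snapshot("side");crop("",240,160,130,140,4,"pics/c8.png",b)
E
```

```text
clock: 17.8
eef_pos: [0.4229, 0.0651, 0.0236]
orientation: [-3.136, -0.188, 0.007]
contact_force: [0.3, -0.1, 1.1]
grip_width: 0.0652
t17.8 pos [0.4229 0.0651 0.0236] head 6.86 tilt 0.24 w 0.0652 f [ 0.3 -0.1  1.1] | yaw 0.1 then x 2.1 y 0.4 z -3.4 mm
clock: 18.42
eef_pos: [0.4256, 0.0645, 0.0276]
orientation: [-3.135, -0.185, -0.007]
contact_force: [0.4, 1.5, 6.1]
grip_width: 0.0434
clock: 19.05
eef_pos: [0.4237, 0.064, 0.1044]
orientation: [3.136, 0.185, -0.001]
contact_force: [0.0, -0.1, -1.1]
grip_width: 0.0432
t19.1 pos [0.4237 0.064  0.1044] head 6.75 tilt 0.05 w 0.0432 f [ 0.  -0.1 -1.1] | yaw -1.7 then x 114.3 y -37.5 z -5.6 mm
```

View pics/c8.png

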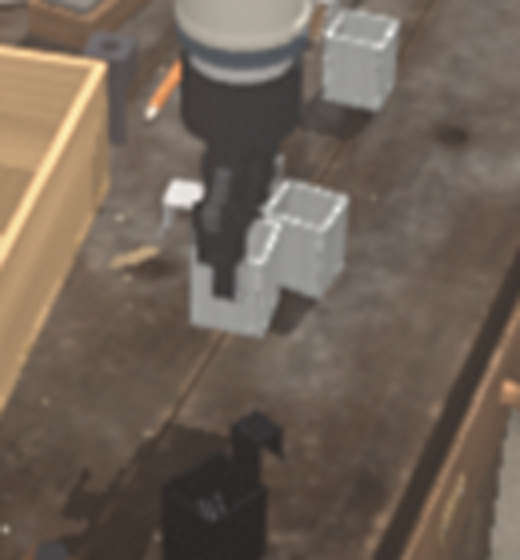

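The cup is held upright, bridge at crop (183,193). I'll check its hook position relative to the TCP.

```bash
python3 - <<'E'
from h import *
P=plane("side",240+183/4,160+193/4,.166);s=ctrl.state();R=Rn.from_rotvec(s["orientation"]).as_matrix()
print(P,R.T@(P-np.array(s["eef_pos"])))
a=ctrl.snapshot("top");hsv=cv2.cvtColor(a,cv2.COLOR_BGR2HSV);m=((hsv[...,1]<40)&(hsv[...,2]>185)).astype(np.uint8)
p=proj("top",P);print(p);x,y=p.astype(int);print(hsv[y-9:y+10,x-9:x+10,2]);plan(.5313,.118,.11,8.5)
E
```

```text
[0.45786933 0.06716643 0.166     ] [ 0.03444241  0.00092598 -0.06218279]
[250.09228881 235.29153301]
[[ 81  82  82  83  86  87  89  87  89  85  83  82  82  78  82  77  80  79
   75]
 [ 83  80  78  85  89  88  87  88  87  83  84  77  84  87  80  79  78  77
   75]
 [ 83  81  84  84  84  88  85  87  84  85  82  82  85  84  81  77  76  77
   73]
 [ 85  84  82  80  86  86  90  91  93  93  92  98  95  92  87  82  79  75
   72]
 [ 84  83  84  87  93 103 109 114 110 111 111 114 117 111  87  84  81  78
   76]
 [ 87  87  87  95 120 141 151 152 147 141 141 140 135 126 100  90  91  89
   88]
 [101 104 105 113 135 160 168 167 166 163 160 154 146 136 115 113 110 114
  110]
 [124 129 127 129 137 143 148 148 146 145 145 143 142 138 137 136 137 135
  129]
 [144 143 145 147 145 146 145 146 147 147 147 147 149 150 151 154 154 151
  142]
 [155 158 156 157 156 156 159 159 159 160 157 159 161 160 159 161 162 161
  149]
 [164 163 166 167 164 167 167 168 166 167 168 167 168 168 168 167 170 166
  161]
 [172 171 173 171 173 173 172 174 173 174 174 174 176 174 175 173 174 176
  175]
 [178 177 178 178 179 178 179 179 180 179 178 180 179 178 179 180 181 180
  183]
 [180 183 183 185 184 184 185 183 183 184 183 184 184 185 183 183 185 187
  187]
 [187 188 187 189 189 189 188 188 189 188 188 190 190 188 190 189 191 188
  192]
 [192 191 192 190 191 191 191 192 192 192 192 193 191 192 193 193 195 193
  194]
 [191 193 195 195 194 194 195 196 194 195 195 195 194 195 196 195 196 196
  196]
 [197 196 197 198 197 199 198 198 196 198 198 200 198 200 199 198 199 200
  199]
 [200 200 198 200 200 199 199 200 200 199 199 201 201 201 201 201 201 202
  200]]
t19.1 pos [0.4233 0.0641 0.1037] head 6.75 tilt 0.15 w 0.0435 f [ 0.2  0.5 -0.5] | yaw -1.7 then x 114.8 y -37.4 z -6.3 mm
```

```bash

python3 -m inch '[{"jaw":255,"x":0,"y":0,"z":-0.008,"yaw":-1.7},{"jaw":255,"x":0.03,"y":-0.015,"z":0,"yaw":0},{"jaw":255,"x":0.03,"y":-0.015,"z":0,"yaw":0},{"jaw":255,"x":0.03,"y":-0.007,"z":0,"yaw":0},{"jaw":255,"x":0.02,"y":0,"z":0,"yaw":0}]' 40 >/dev/null
python3 -m inch '[{"jaw":255,"x":0,"y":0,"z":0,"yaw":0},{"jaw":255,"x":0,"y":0,"z":0,"yaw":0},{"jaw":255,"x":0,"y":0,"z":0,"yaw":0}]' 40
python3 - <<'E'
from h import *
plan(.5313,.118,.11,8.5)
b=ctrl.snapshot("side");a=ctrl.snapshot("top")
o=np.zeros((560,800,3),np.uint8)
o[:,:400]=cv2.resize(b[170:310,220:320],None,fx=4,fy=4,interpolation=cv2.INTER_CUBIC);o[:400,400:]=cv2.resize(a[150:250,200:300],None,fx=4,fy=4,interpolation=cv2.INTER_CUBIC)
cv2.imwrite("pics/c9.png",o)
E
```

```text
clock: 20.15
eef_pos: [0.5269, 0.1167, 0.1134]
orientation: [-3.133, -0.232, 0.0]
contact_force: [-0.0, -0.0, -0.3]
grip_width: 0.0436
t20.1 pos [0.5269 0.1167 0.1134] head 8.46 tilt 0.00 w 0.0436 f [-0.  -0.  -0.3] | yaw -0.0 then x 4.6 y -0.6 z 3.4 mm
```

View pics/c9.png

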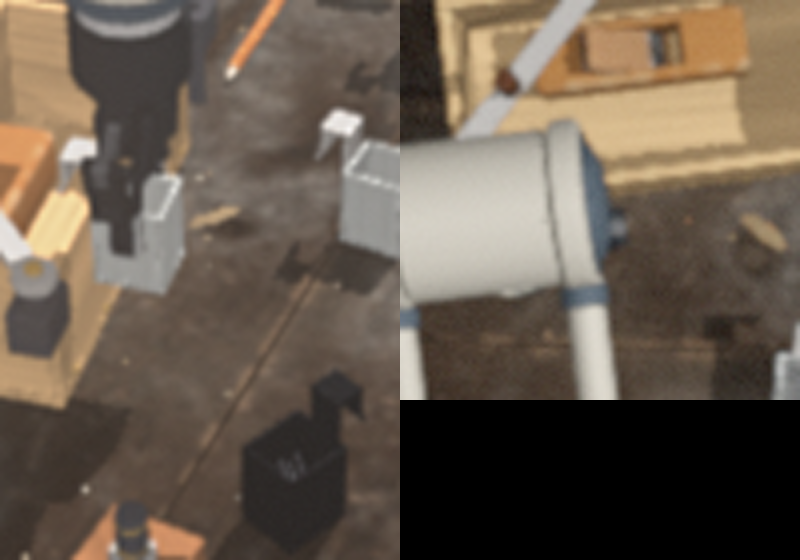

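The lip, at crop (68,185), is above the rim with the strap outside. I'll advance the last 5 mm and lower.

```bash

python3 -m inch '[{"jaw":255,"x":0.0045,"y":0,"z":0,"yaw":0},{"jaw":255,"x":0,"y":0,"z":0.01,"yaw":0},{"jaw":255,"x":0,"y":0,"z":0.01,"yaw":0},{"jaw":255,"x":0,"y":0,"z":0.006,"yaw":0},{"jaw":255,"x":0,"y":0,"z":0,"yaw":0}]' 40
python3 -m inch '[{"jaw":255,"x":0,"y":0,"z":0.008,"yaw":0},{"jaw":255,"x":0,"y":0,"z":0.008,"yaw":0},{"jaw":255,"x":0,"y":0,"z":0,"yaw":0}]' 40
python3 -c "from h import *;plan(.5313,.118,.06,8.5)"
```

```text
clock: 20.88
eef_pos: [0.5313, 0.1175, 0.0861]
orientation: [3.133, 0.232, -0.003]
contact_force: [0.3, -0.2, -0.4]
grip_width: 0.0437
clock: 21.25
eef_pos: [0.5313, 0.1174, 0.0701]
orientation: [3.133, 0.232, -0.003]
contact_force: [-0.2, 0.5, -0.5]
grip_width: 0.0434
t21.2 pos [0.5313 0.1174 0.0701] head 8.46 tilt 0.11 w 0.0434 f [-0.2  0.5 -0.5] | yaw -0.0 then x 0.1 y -0.5 z 10.1 mm
```

```bash

python3 -m inch '[{"jaw":255,"x":0,"y":0,"z":0.006,"yaw":0},{"jaw":255,"x":0,"y":0,"z":0.004,"yaw":0},{"jaw":255,"x":0,"y":0,"z":0.002,"yaw":0},{"jaw":255,"x":0,"y":0,"z":0,"yaw":0}]' 40
python3 -m inch '[{"jaw":80,"x":0,"y":0,"z":0,"yaw":0},{"jaw":80,"x":0,"y":0,"z":0,"yaw":0},{"jaw":80,"x":0,"y":0,"z":0,"yaw":0}]' 40
python3 -c "from h import *;plan(.4277,-.080,.20,-5.7)"
```

```text
clock: 21.75
eef_pos: [0.5318, 0.1175, 0.0591]
orientation: [3.133, 0.232, -0.001]
contact_force: [-0.8, -0.8, -0.8]
grip_width: 0.0434
clock: 22.12
eef_pos: [0.532, 0.1176, 0.0595]
orientation: [-3.133, -0.232, -0.001]
contact_force: [-0.6, -0.8, 0.0]
grip_width: 0.0585
t22.1 pos [0.532  0.1176 0.0595] head 8.46 tilt 0.02 w 0.0585 f [-0.6 -0.8  0. ] | yaw 14.2 then x -84.2 y 207.0 z -140.5 mm
```

```bash

python3 -m inch '[{"jaw":80,"x":0,"y":0,"z":-0.03,"yaw":0},{"jaw":80,"x":0,"y":0,"z":-0.05,"yaw":0},{"jaw":60,"x":0,"y":0,"z":-0.06,"yaw":0},{"jaw":60,"x":-0.02,"y":0,"z":0,"yaw":7},{"jaw":60,"x":0,"y":0,"z":0,"yaw":7.2}]' 40
python3 - <<'E'
from h import *
plan(.4277,-.08,.15,-5.7)
a=ctrl.snapshot("top");b=ctrl.snapshot("side");cv2.imwrite("pics/top3.png",a)
o=np.zeros((560,800,3),np.uint8)
o[:,:400]=cv2.resize(b[170:310,220:320],None,fx=4,fy=4,interpolation=cv2.INTER_CUBIC)
o[:240,400:]=cv2.resize(a[205:265,285:385],None,fx=4,fy=4,interpolation=cv2.INTER_CUBIC)
o[240:540,400:]=cv2.resize(a[165:240,210:310],None,fx=4,fy=4,interpolation=cv2.INTER_CUBIC)
cv2.imwrite("pics/c10.png",o)
E
```

```text
clock: 22.75
eef_pos: [0.512, 0.1146, 0.2011]
orientation: [-3.137, 0.164, -0.005]
contact_force: [0.7, 0.9, -1.5]
grip_width: 0.0653
t22.8 pos [0.512  0.1146 0.2011] head -5.97 tilt 0.17 w 0.0653 f [ 0.7  0.9 -1.5] | yaw -0.3 then x -64.5 y 202.0 z 51.1 mm
```

View pics/c10.png

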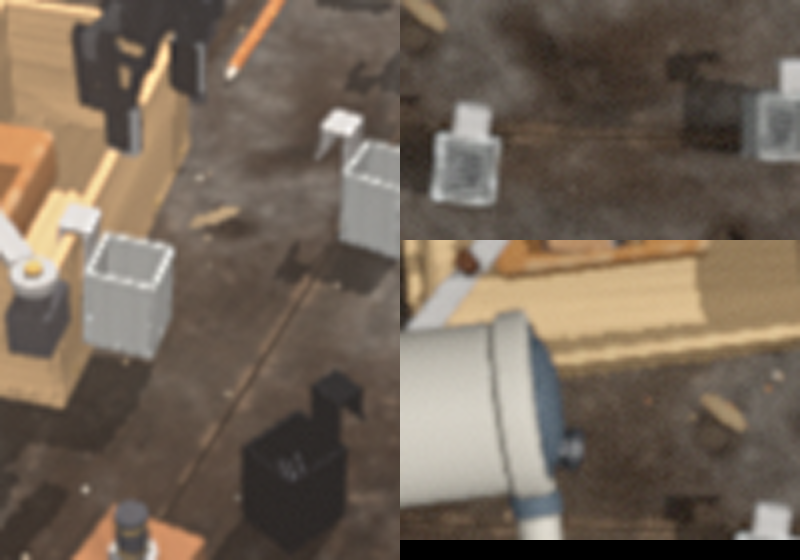

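Cup A hangs by its hook at crop (80,215). Cup B is unmoved, bridge at (474,121). Going to B.

```bash

python3 -m inch '[{"jaw":60,"x":-0.02,"y":0.04,"z":0,"yaw":0},{"jaw":60,"x":-0.02,"y":0.055,"z":0,"yaw":0},{"jaw":60,"x":-0.02,"y":0.055,"z":0,"yaw":0},{"jaw":60,"x":-0.004,"y":0.05,"z":0.02,"yaw":0},{"jaw":60,"x":0,"y":0,"z":0.03,"yaw":0}]' 40 >/dev/null
python3 -m inch '[{"jaw":60,"x":0,"y":0,"z":0,"yaw":0},{"jaw":60,"x":0,"y":0,"z":0,"yaw":0}]' 40
python3 -c "from h import *;plan(.4277,-.08,.027,-5.7)"
```

```text
clock: 23.72
eef_pos: [0.4288, -0.0777, 0.1503]
orientation: [3.138, -0.154, 0.001]
contact_force: [0.4, 0.2, 0.7]
grip_width: 0.0653
t23.7 pos [ 0.4288 -0.0777  0.1503] head -5.63 tilt 0.04 w 0.0653 f [0.4 0.2 0.7] | yaw 0.1 then x -0.9 y 2.4 z 123.3 mm
```

```bash

python3 -m inch '[{"jaw":60,"x":-0.001,"y":0.002,"z":0.03,"yaw":0},{"jaw":60,"x":0,"y":0,"z":0.04,"yaw":0},{"jaw":60,"x":0,"y":0,"z":0.035,"yaw":0},{"jaw":60,"x":0,"y":0,"z":0.018,"yaw":0},{"jaw":60,"x":0,"y":0,"z":0,"yaw":0}]' 40
python3 -m inch '[{"jaw":255,"x":0,"y":0,"z":0,"yaw":0},{"jaw":255,"x":0,"y":0,"z":0,"yaw":0},{"jaw":255,"x":0,"y":0,"z":0,"yaw":0},{"jaw":255,"x":0,"y":0,"z":0,"yaw":0},{"jaw":255,"x":0,"y":0,"z":0,"yaw":0}]' 40
python3 -m inch '[{"jaw":255,"x":0,"y":0,"z":-0.025,"yaw":0},{"jaw":255,"x":0,"y":0,"z":-0.035,"yaw":0},{"jaw":255,"x":0,"y":0,"z":-0.03,"yaw":0},{"jaw":255,"x":0,"y":0,"z":0,"yaw":-7},{"jaw":255,"x":0,"y":0,"z":0,"yaw":-7.1}]' 40
python3 - <<'E'
from h import *
plan(.5454,.024,.115,8.5)
b=ctrl.snapshot("side");cv2.imwrite("pics/side4.png",b)
h=cv2.cvtColor(b,cv2.COLOR_BGR2HSV)
s=ctrl.state();R=Rn.from_rotvec(s["orientation"]).as_matrix();p=np.array(s["eef_pos"])
zb=p[2]-.0265+.089;g=p+R@[.035,0,0];g[2]=zb;e=proj("side",g);print("expect",e)
m=((h[...,1]<40)&(h[...,2]>185)).astype(np.uint8);N,l,st,c=cv2.connectedComponentsWithStats(m)
for i in range(1,N):
    if st[i,4]>15 and np.linalg.norm(c[i]-e)<40: print(st[i],c[i],R.T@(plane("side",*c[i],zb)-p))
E
```

```text
clock: 24.35
eef_pos: [0.4271, -0.0794, 0.0262]
orientation: [-3.137, 0.155, 0.002]
contact_force: [0.2, 0.3, 0.3]
grip_width: 0.0648
clock: 24.98
eef_pos: [0.4287, -0.0801, 0.0286]
orientation: [3.137, -0.157, 0.006]
contact_force: [1.3, 0.9, 6.5]
grip_width: 0.0439
clock: 25.6
eef_pos: [0.4275, -0.0801, 0.1172]
orientation: [3.132, 0.235, 0.002]
contact_force: [0.1, -0.3, -0.8]
grip_width: 0.0436
t25.6 pos [ 0.4275 -0.0801  0.1172] head 8.58 tilt 0.08 w 0.0436 f [ 0.1 -0.3 -0.8] | yaw 0.1 then x 132.0 y -85.5 z 2.2 mm
expect [304.59753425 175.48141111]
[301 173   9   6  37] [304.86486486 175.64864865] [ 0.03414713 -0.00061007 -0.06247941]
[323 182   5   9  18] [325.05555556 185.61111111] [-0.02838882 -0.03448165 -0.06253081]
```

```bash

python3 -m inch '[{"jaw":255,"x":0.03,"y":-0.03,"z":0,"yaw":0},{"jaw":255,"x":0.03,"y":-0.03,"z":0,"yaw":0},{"jaw":255,"x":0.03,"y":-0.025,"z":0,"yaw":0},{"jaw":255,"x":0.03,"y":0,"z":0,"yaw":0},{"jaw":255,"x":0.01,"y":0,"z":0,"yaw":0}]' 40 >/dev/null
python3 -m inch '[{"jaw":255,"x":0,"y":0,"z":0,"yaw":0},{"jaw":255,"x":0,"y":0,"z":0,"yaw":0},{"jaw":255,"x":0,"y":0,"z":0,"yaw":0}]' 40
python3 -c "from h import *;plan(.5454,.024,.07,8.5)"
```

```text
clock: 26.65
eef_pos: [0.543, 0.0227, 0.1166]
orientation: [3.133, 0.228, 0.0]
contact_force: [0.2, 0.4, -1.8]
grip_width: 0.0435
t26.6 pos [0.543  0.0227 0.1166] head 8.31 tilt 0.01 w 0.0435 f [ 0.2  0.4 -1.8] | yaw -0.2 then x 2.6 y -0.9 z 46.6 mm
```

```bash

python3 -m inch '[{"jaw":255,"x":0.0026,"y":0,"z":0.01,"yaw":0},{"jaw":255,"x":0,"y":0,"z":0.012,"yaw":0},{"jaw":255,"x":0,"y":0,"z":0.008,"yaw":0},{"jaw":255,"x":0,"y":0,"z":0.008,"yaw":0},{"jaw":255,"x":0,"y":0,"z":0.008,"yaw":0}]' 40
python3 -m inch '[{"jaw":255,"x":0,"y":0,"z":0.006,"yaw":0},{"jaw":255,"x":0,"y":0,"z":0.004,"yaw":0},{"jaw":255,"x":0,"y":0,"z":0.002,"yaw":0},{"jaw":255,"x":0,"y":0,"z":0,"yaw":0}]' 40
python3 -c "from h import *;plan(.5454,.024,.058,8.5)"
```

```text
clock: 27.28
eef_pos: [0.5476, 0.024, 0.0721]
orientation: [-3.133, -0.23, -0.008]
contact_force: [1.0, 2.3, 12.0]
grip_width: 0.0437
clock: 27.78
eef_pos: [0.5482, 0.024, 0.0704]
orientation: [3.133, 0.23, 0.016]
contact_force: [-25.2, 1.9, 51.0]
grip_width: 0.0436
t27.8 pos [0.5482 0.024  0.0704] head 8.41 tilt 0.57 w 0.0436 f [-25.2   1.9  51. ] | yaw -0.1 then x -2.8 y -0.4 z 12.4 mm
```

Lowering met 51 N at TCP z = 0.070, which I didn't expect. I'll look before doing anything else.

```bash
python3 - <<'E'
from h import *
b=ctrl.snapshot("side");a=ctrl.snapshot("top");cv2.imwrite("pics/side5.png",b)
o=np.zeros((560,800,3),np.uint8)
o[:,:400]=cv2.resize(b[140:252,230:310],None,fx=5,fy=5,interpolation=cv2.INTER_CUBIC)
o[:400,400:]=cv2.resize(a[150:250,220:320],None,fx=4,fy=4,interpolation=cv2.INTER_CUBIC)
cv2.imwrite("pics/c11.png",o)
E
```

```text
(no output)
```

View pics/c11.png

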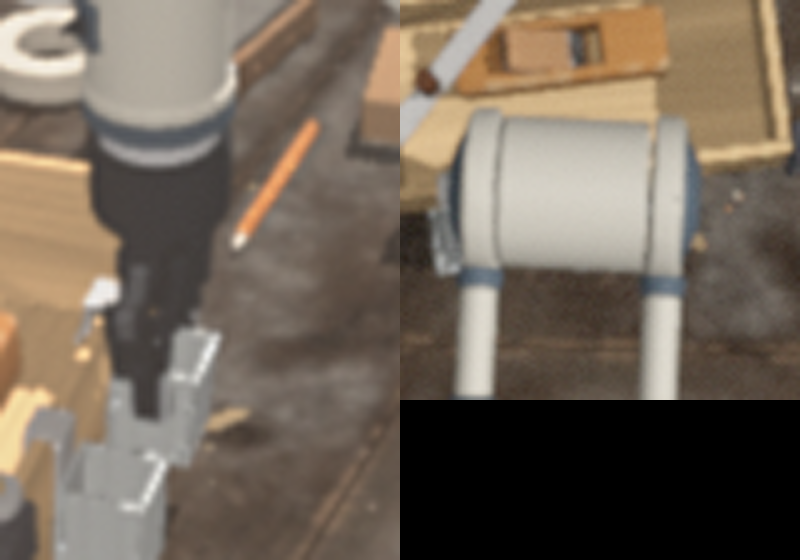

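```bash
python3 - <<'E'
from h import *
np.set_printoptions(precision=4,suppress=True)
b=cv2.imread("pics/side5.png");h=cv2.cvtColor(b,cv2.COLOR_BGR2HSV)
s=ctrl.state();R=Rn.from_rotvec(s["orientation"]).as_matrix();p=np.array(s["eef_pos"])
g=p+R@[.035,0,0];g[2]=.131;print("expected bridge",proj("side",g))
m=((h[...,1]<40)&(h[...,2]>185)).astype(np.uint8);N,l,st,c=cv2.connectedComponentsWithStats(m)
for i in range(1,N):
    if st[i,4]>8 and np.linalg.norm(c[i]-proj("side",g))<25:
        # point on the vertical plane through the cup's axis (tote x-z plane at cup y)
        C,d=ray("side",*c[i]);n=R[:,1];P=C+d*(n@(p-C))/(n@d);print(st[i],c[i],P,R.T@(P-p))
t=np.radians(8.5);ex=np.array([np.cos(t),np.sin(t),0]);ey=np.array([-np.sin(t),np.cos(t),0]);rm=np.array([.582,.0295,.115])
for y in(-.15,0,.06,.15):print(y,proj("side",rm+ey*y),"outer",proj("side",rm+ey*y-ex*.004),"inner",proj("side",rm+ey*y+ex*.004))
E
```

```text
expected bridge [249.0832 199.8711]
[247 196   7   5  25] [250.04 198.04] [0.5798 0.0288 0.1378] [ 0.0326 -0.     -0.0671]
[268 207   6  10  20] [270.5 211.2] [0.523  0.0203 0.1039] [-0.0252 -0.     -0.0338]
-0.15 [264.9552 175.6896] outer [266.2413 175.8767] inner [263.6706 175.5027]
0 [249.5381 204.7081] outer [250.9226 204.9296] inner [248.1555 204.4869]
0.06 [242.6203 217.7291] outer [244.0483 217.967 ] inner [241.1942 217.4915]
0.15 [231.2911 239.0533] outer [232.7898 239.3193] inner [229.7945 238.7877]
```

The bridge sits about 7 mm higher than expected at this TCP height, so the cup has pitched or slid in the grip. I'll back up and re-measure it.

```bash

python3 -m inch '[{"jaw":255,"x":0,"y":0,"z":-0.01,"yaw":0},{"jaw":255,"x":0,"y":0,"z":-0.02,"yaw":0},{"jaw":255,"x":0,"y":0,"z":-0.025,"yaw":0},{"jaw":255,"x":0,"y":0,"z":0,"yaw":0}]' 40
cat > cupchk.py <<'E'
from h import *
np.set_printoptions(precision=4,suppress=True)
b=ctrl.snapshot("side");h=cv2.cvtColor(b,cv2.COLOR_BGR2HSV);cv2.imwrite("pics/side6.png",b)
s=ctrl.state();R=Rn.from_rotvec(s["orientation"]).as_matrix();p=np.array(s["eef_pos"]);print(p)
g=p+R@[.035,0,-.061]
m=((h[...,1]<40)&(h[...,2]>185)).astype(np.uint8);N,l,st,c=cv2.connectedComponentsWithStats(m)
for i in range(1,N):
    if st[i,4]>8 and np.linalg.norm(c[i]-proj("side",g))<28:
        C,d=ray("side",*c[i]);n=R[:,1];P=C+d*(n@(p-C))/(n@d);print(st[i],c[i],P,R.T@(P-p))
E
python3 cupchk.py
```

```text
clock: 28.38
eef_pos: [0.5473, 0.0234, 0.1154]
orientation: [3.133, 0.229, 0.006]
contact_force: [0.4, 0.3, -1.5]
grip_width: 0.0434
[0.5465 0.0234 0.1137]
[247 182   6   6  23] [249.4348 184.3913] [0.5799 0.0283 0.1825] [ 0.0338  0.     -0.0688]
[267 193   7  10  21] [270.2857 198.    ] [0.523  0.02   0.1483] [-0.0237  0.     -0.0347]
```

```bash
python3 - <<'E'
from h import *
p=np.array([.4275,-.0801,.1172]);t=np.radians(8.58);R=np.array([[np.cos(t),np.sin(t),0],[np.sin(t),-np.cos(t),0],[0,0,-1]])
for c in((304.865,175.649),(325.056,185.611)):
    C,d=ray("side",*c);n=R[:,1];P=C+d*(n@(p-C))/(n@d);print(c,(R.T@(P-p)).round(4))
o=np.hstack([cv2.resize(cv2.imread("pics/side4.png")[145:245,270:350],None,fx=5,fy=5,interpolation=cv2.INTER_CUBIC),cv2.resize(cv2.imread("pics/side6.png")[155:255,215:295],None,fx=5,fy=5,interpolation=cv2.INTER_CUBIC)])
cv2.imwrite("pics/c12.png",o)
E
```

```text
(304.865, 175.649) [ 0.0341  0.     -0.0615]
(325.056, 185.611) [-0.0234 -0.     -0.0383]
```

View pics/c12.png

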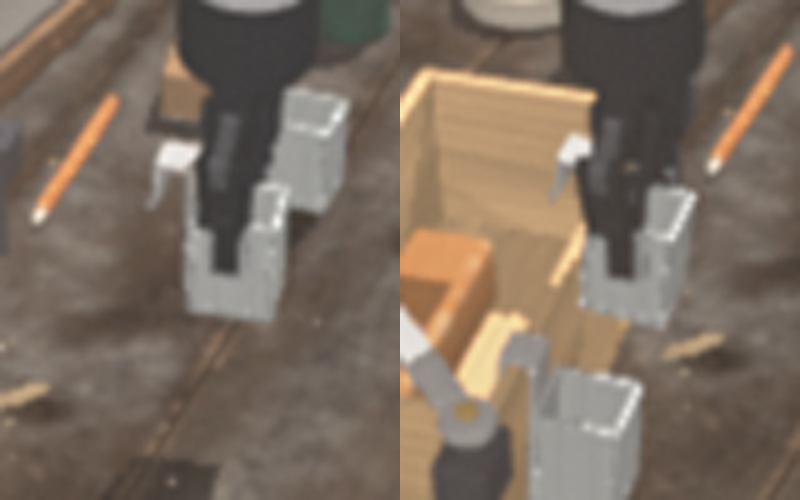

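```bash
python3 - <<'E'
from h import *
np.set_printoptions(precision=4,suppress=True)
a=cv2.imread("pics/top2.png").astype(int)
t=np.radians(8.5);ex=np.array([np.cos(t),np.sin(t),0]);ey=np.array([-np.sin(t),np.cos(t),0]);rm=np.array([.582,.0295,.115])
for y in(-.12,-.06,0,.06,.1):
    row=[]
    for s in np.arange(-.016,.0221,.002):
        u,v=proj("top",rm+ey*y+ex*s);q=cv2.getRectSubPix(a.astype(np.float32)[...,2],(1,1),(u,v))[0,0] if 0 else cv2.remap(a[...,2].astype(np.float32),np.float32([[u]]),np.float32([[v]]),1)[0,0];row.append(int(q))
    print(y,row)
print("x offs mm",[int(s) for s in np.arange(-16,22.1,2)])
print("shaving",plane("side",273,224,0),plane("top",265.5,208,0))
E
```

```text
-0.12 [101, 104, 107, 108, 115, 132, 159, 190, 208, 215, 198, 179, 161, 156, 154, 154, 156, 157, 157, 157]
-0.06 [99, 106, 120, 125, 130, 147, 176, 202, 214, 210, 198, 180, 166, 159, 160, 174, 185, 189, 186, 182]
0 [95, 101, 107, 116, 123, 138, 161, 187, 201, 205, 187, 169, 155, 151, 154, 164, 185, 200, 209, 213]
0.06 [88, 99, 116, 124, 131, 144, 172, 195, 205, 199, 187, 168, 157, 150, 151, 161, 177, 192, 203, 209]
0.1 [90, 105, 120, 125, 131, 144, 170, 191, 205, 207, 191, 172, 153, 147, 148, 156, 177, 193, 204, 208]
x offs mm [-16, -14, -12, -10, -8, -6, -4, -2, 0, 2, 4, 6, 8, 10, 12, 14, 16, 18, 20, 22]
shaving [ 0.5478 -0.0486  0.    ] [0.5435 0.0325 0.    ]
```

The right half of the crop shows the cup pitched about 10° hook-up in the fingers, probably from the grip slackening during transit. I'll set it down on the bench to level it and re-grip.

```bash

python3 -m inch '[{"jaw":255,"x":-0.02,"y":0,"z":-0.01,"yaw":0},{"jaw":255,"x":-0.03,"y":0,"z":0,"yaw":0},{"jaw":255,"x":-0.03,"y":0,"z":0,"yaw":0},{"jaw":255,"x":-0.02,"y":0,"z":0.01,"yaw":0},{"jaw":255,"x":0,"y":0,"z":0.03,"yaw":0}]' 40 
python3 -m inch '[{"jaw":255,"x":0,"y":0,"z":0.03,"yaw":0},{"jaw":255,"x":0,"y":0,"z":0.01,"yaw":0},{"jaw":255,"x":0,"y":0,"z":0,"yaw":0}]' 40 
```

```text
clock: 29.05
eef_pos: [0.4468, 0.0087, 0.083]
orientation: [3.133, 0.228, 0.003]
contact_force: [0.7, 0.5, -1.9]
grip_width: 0.0434
clock: 29.42
eef_pos: [0.4464, 0.009, 0.0422]
orientation: [-3.133, -0.229, 0.004]
contact_force: [0.7, -0.3, -0.4]
grip_width: 0.0434
```

```bash

python3 -m inch '[{"jaw":255,"x":0,"y":0,"z":0.006,"yaw":0},{"jaw":255,"x":0,"y":0,"z":0.003,"yaw":0},{"jaw":90,"x":0,"y":0,"z":0,"yaw":0},{"jaw":60,"x":0,"y":0,"z":0,"yaw":0},{"jaw":60,"x":0,"y":0,"z":0,"yaw":0}]' 40 
python3 -m inch '[{"jaw":60,"x":0,"y":0,"z":-0.04,"yaw":0},{"jaw":60,"x":0,"y":0,"z":-0.05,"yaw":0},{"jaw":60,"x":0,"y":-0.06,"z":-0.04,"yaw":0},{"jaw":60,"x":0,"y":-0.06,"z":0,"yaw":0},{"jaw":60,"x":0,"y":-0.06,"z":0,"yaw":0}]' 40 
python3 - <<'E'
from h import *
np.set_printoptions(precision=4,suppress=True)
b=ctrl.snapshot("side");a=ctrl.snapshot("top");cv2.imwrite("pics/side7.png",b);cv2.imwrite("pics/top7.png",a)
plan(.42,.01,.2,8.5)
for n,im,X in(("top",a,(.47,.014,.089)),("side",b,(.47,.014,.089))):
    h=cv2.cvtColor(im,cv2.COLOR_BGR2HSV);e=proj(n,X)
    m=((h[...,1]<40)&(h[...,2]>(195 if n=="top" else 185))).astype(np.uint8);N,l,st,c=cv2.connectedComponentsWithStats(m)
    for i in range(1,N):
        if st[i,4]>8 and np.linalg.norm(c[i]-e)<45: print(n,st[i],c[i],plane(n,*c[i],.089))
E
```

```text
clock: 30.05
eef_pos: [0.4474, 0.009, 0.0347]
orientation: [3.133, 0.229, 0.001]
contact_force: [-0.3, 0.6, -0.1]
grip_width: 0.0653
clock: 30.68
eef_pos: [0.4222, 0.1807, 0.1602]
orientation: [-3.133, -0.227, -0.004]
contact_force: [0.4, 0.7, 0.5]
grip_width: 0.0654
t30.8 pos [0.4207 0.184  0.1593] head 8.77 tilt 0.14 w 0.0653 f [-0.1 -0.3 -0.2] | yaw 0.3 then x -26.4 y 172.0 z -40.7 mm
top [267 223   7   8  35] [269.8    226.3429] [0.4852 0.0152 0.089 ]
side [302 224   5  10  16] [304.125 228.375] [0.4177 0.0358 0.089 ]
side [254 231   9  11  26] [259.2308 236.3846] [0.5135 0.1131 0.089 ]
```

```bash
python3 - <<'E'
from h import *
np.set_printoptions(precision=4,suppress=True)
for f in("top2","top7"):
    a=cv2.imread(f"pics/{f}.png");h=cv2.cvtColor(a,cv2.COLOR_BGR2HSV)
    m=((h[...,1]<40)&(h[...,2]>115)).astype(np.uint8);m[:212]=0;m[262:]=0;m[:,:225]=0;m[:,400:]=0
    N,l,st,c=cv2.connectedComponentsWithStats(m)
    for i in range(1,N):
        if st[i,4]>60: print(f,st[i],c[i],plane("top",*c[i],.07))
a=cv2.imread("pics/top7.png");b=cv2.imread("pics/side7.png")
o=np.zeros((480,800,3),np.uint8);o[:480,:480]=cv2.resize(a[205:265,245:305],None,fx=8,fy=8,interpolation=cv2.INTER_CUBIC);o[:480,480:]=cv2.resize(b[185:275,260:320],None,fx=5.34,fy=5.34,interpolation=cv2.INTER_CUBIC)[:480,:320]
cv2.imwrite("pics/c13.png",o)
E
```

```text
top2 [374 219  17  26 262] [382.5687 232.0916] [ 0.478  -0.3203  0.07  ]
top2 [244 229  18  27 288] [252.0833 243.1215] [0.4341 0.0668 0.07  ]
top2 [292 230  18  27 315] [301.2857 243.6667] [ 0.4367 -0.0794  0.07  ]
top7 [228 212  18   7  93] [236.043 214.828] [0.5169 0.1174 0.07  ]
top7 [374 219  17  27 277] [382.4621 232.3357] [ 0.4773 -0.32    0.07  ]
top7 [263 221  18  27 294] [270.983  235.0408] [0.4597 0.0113 0.07  ]
```

The cup stands upright, with the same 18×27 px footprint as before, at about (0.452, 0.010). C hasn't moved. Re-gripping.

```bash

python3 -m inch '[{"jaw":60,"x":0.001,"y":0.05,"z":0,"yaw":0.3},{"jaw":60,"x":0.002,"y":0.06,"z":0,"yaw":0},{"jaw":60,"x":0.002,"y":0.065,"z":0,"yaw":0},{"jaw":60,"x":0,"y":0,"z":0,"yaw":0},{"jaw":60,"x":0,"y":0,"z":0,"yaw":0}]' 60 
python3 -c "from h import *;plan(.4518,.010,.027,8.5)"
```

```text
clock: 31.4
eef_pos: [0.4513, 0.0086, 0.159]
orientation: [-3.134, -0.218, 0.0]
contact_force: [-0.4, -0.3, -0.0]
grip_width: 0.0655
t31.4 pos [0.4513 0.0086 0.159 ] head 7.96 tilt 0.02 w 0.0655 f [-0.4 -0.3 -0. ] | yaw -0.5 then x 0.7 y -1.3 z 132.0 mm
```

```bash

python3 -m inch '[{"jaw":60,"x":0.0007,"y":-0.001,"z":0.03,"yaw":-0.5},{"jaw":60,"x":0,"y":0,"z":0.04,"yaw":0},{"jaw":60,"x":0,"y":0,"z":0.04,"yaw":0},{"jaw":60,"x":0,"y":0,"z":0.022,"yaw":0},{"jaw":60,"x":0,"y":0,"z":0,"yaw":0}]' 60
python3 -m inch '[{"jaw":255,"x":0,"y":0,"z":0,"yaw":0},{"jaw":255,"x":0,"y":0,"z":0,"yaw":0},{"jaw":255,"x":0,"y":0,"z":0,"yaw":0},{"jaw":255,"x":0,"y":0,"z":0,"yaw":0},{"jaw":255,"x":0,"y":0,"z":0,"yaw":0}]' 60
python3 -m inch '[{"jaw":255,"x":0,"y":0,"z":-0.02,"yaw":0},{"jaw":255,"x":0,"y":0,"z":-0.03,"yaw":0},{"jaw":255,"x":0,"y":0,"z":-0.035,"yaw":0},{"jaw":255,"x":0,"y":0,"z":0,"yaw":0},{"jaw":255,"x":0,"y":0,"z":0,"yaw":0}]' 60
python3 cupchk.py;python3 -c "from h import *;plan(.5454,.024,.11,8.5)"
```

```text
clock: 32.02
eef_pos: [0.4503, 0.0116, 0.025]
orientation: [-3.132, -0.238, 0.007]
contact_force: [-0.7, -0.4, 0.0]
grip_width: 0.0657
clock: 32.65
eef_pos: [0.4531, 0.0105, 0.0288]
orientation: [-3.132, -0.235, -0.005]
contact_force: [0.2, 1.9, 6.2]
grip_width: 0.0431
clock: 33.28
eef_pos: [0.4516, 0.0101, 0.111]
orientation: [-3.133, -0.234, 0.002]
contact_force: [-0.3, 0.2, -1.3]
grip_width: 0.0431
[0.4512 0.0102 0.1104]
[280 190   9   6  37] [283.6216 192.7027] [0.486  0.0154 0.1731] [ 0.035   0.     -0.0628]
[303 200   5  10  17] [305.1176 204.6471] [0.4278 0.0066 0.1449] [-0.0238  0.     -0.0345]
t33.3 pos [0.4512 0.0102 0.1104] head 8.55 tilt 0.13 w 0.0433 f [-0.4  0.2 -1.4] | yaw 0.1 then x 95.2 y 0.2 z 0.4 mm
```

```bash

python3 -m inch '[{"jaw":255,"x":0.02,"y":0,"z":-0.004,"yaw":0},{"jaw":255,"x":0.025,"y":0,"z":0,"yaw":0},{"jaw":255,"x":0.025,"y":0,"z":0,"yaw":0},{"jaw":255,"x":0.015,"y":0,"z":0,"yaw":0},{"jaw":255,"x":0.005,"y":0,"z":0,"yaw":0}]' 60 >/dev/null
python3 -m inch '[{"jaw":255,"x":0,"y":0,"z":0,"yaw":0},{"jaw":255,"x":0,"y":0,"z":0,"yaw":0},{"jaw":255,"x":0,"y":0,"z":0,"yaw":0}]' 60
python3 cupchk.py;python3 -c "from h import *;plan(.5454,.024,.11,8.5)"
```

```text
clock: 34.33
eef_pos: [0.5406, 0.0235, 0.1161]
orientation: [3.133, 0.234, 0.0]
contact_force: [-0.0, 0.5, -0.8]
grip_width: 0.0432
[0.5407 0.0235 0.1162]
[248 184   7   5  22] [250.3636 186.    ] [0.577  0.029  0.1785] [ 0.0367  0.     -0.0623]
[268 193   7  10  18] [271.7778 198.2778] [0.5185 0.0202 0.1488] [-0.0224  0.     -0.0327]
t34.4 pos [0.5407 0.0235 0.1162] head 8.55 tilt 0.02 w 0.0435 f [-0.2  0.1 -1.1] | yaw 0.0 then x 4.7 y 0.2 z 6.2 mm
```

```bash

python3 -m inch '[{"jaw":255,"x":0.0035,"y":0,"z":0,"yaw":0},{"jaw":255,"x":0,"y":0,"z":0.012,"yaw":0},{"jaw":255,"x":0,"y":0,"z":0.01,"yaw":0},{"jaw":255,"x":0,"y":0,"z":0.008,"yaw":0},{"jaw":255,"x":0,"y":0,"z":0,"yaw":0}]' 60
python3 -m inch '[{"jaw":255,"x":0,"y":0,"z":0.006,"yaw":0},{"jaw":255,"x":0,"y":0,"z":0.004,"yaw":0},{"jaw":255,"x":0,"y":0,"z":0.004,"yaw":0},{"jaw":255,"x":0,"y":0,"z":0,"yaw":0}]' 60
python3 -c "from h import *;plan(.5454,.024,.058,8.5)"
```

```text
clock: 35.0
eef_pos: [0.5437, 0.0241, 0.0846]
orientation: [-3.133, -0.234, 0.004]
contact_force: [-0.5, -0.1, -0.2]
grip_width: 0.0431
clock: 35.5
eef_pos: [0.5464, 0.0242, 0.0755]
orientation: [3.132, 0.235, 0.01]
contact_force: [-1.9, 0.9, 10.8]
grip_width: 0.0433
t35.5 pos [0.5464 0.0242 0.0755] head 8.57 tilt 0.37 w 0.0433 f [-1.9  0.9 10.8] | yaw 0.1 then x -1.0 y 0.1 z 17.5 mm
```

The tool was pushed +x by 2.7 mm while lowering. That means the flare rides the rim's inner edge, so the rim lies about 2–3 mm farther away than I estimated. Backing up and correcting.

```bash

python3 -m inch '[{"jaw":255,"x":0,"y":0,"z":-0.012,"yaw":0},{"jaw":255,"x":0,"y":0,"z":-0.012,"yaw":0},{"jaw":255,"x":0,"y":0,"z":-0.01,"yaw":0},{"jaw":255,"x":0,"y":0,"z":0,"yaw":0},{"jaw":255,"x":0,"y":0,"z":0,"yaw":0}]' 60
python3 cupchk.py;python3 -c "from h import *;plan(.549,.0243,.11,8.5)"
```

```text
clock: 36.12
eef_pos: [0.5442, 0.0241, 0.1055]
orientation: [-3.133, -0.234, 0.001]
contact_force: [-0.2, -0.6, -2.1]
grip_width: 0.043
[0.5441 0.0241 0.1053]
[247 187   7   5  24] [249.7083 188.8333] [0.5792 0.0294 0.1689] [ 0.0354  0.     -0.0637]
[267 197   7   9  19] [270.7368 201.6316] [0.5215 0.0207 0.1371] [-0.0228  0.     -0.0318]
t36.2 pos [0.5441 0.0241 0.1053] head 8.55 tilt 0.07 w 0.0434 f [-0.5 -0.7 -0.6] | yaw 0.1 then x 4.9 y 0.5 z -4.7 mm
```

```bash

python3 -m inch '[{"jaw":255,"x":0.005,"y":0,"z":0,"yaw":0},{"jaw":255,"x":0,"y":0,"z":0,"yaw":0},{"jaw":255,"x":0,"y":0,"z":0.01,"yaw":0},{"jaw":255,"x":0,"y":0,"z":0.01,"yaw":0},{"jaw":255,"x":0,"y":0,"z":0,"yaw":0}]' 60
python3 -m inch '[{"jaw":255,"x":0,"y":0,"z":0.004,"yaw":0},{"jaw":255,"x":0,"y":0,"z":0.004,"yaw":0},{"jaw":255,"x":0,"y":0,"z":0,"yaw":0}]' 60
```

```text
clock: 36.8
eef_pos: [0.5484, 0.0249, 0.0841]
orientation: [-3.133, -0.234, 0.005]
contact_force: [0.1, 0.0, -0.8]
grip_width: 0.0434
clock: 37.17
eef_pos: [0.5492, 0.0249, 0.0776]
orientation: [-3.133, -0.234, 0.001]
contact_force: [-0.4, -0.4, -1.2]
grip_width: 0.0429
```

```bash

python3 -m inch '[{"jaw":255,"x":0,"y":0,"z":0.004,"yaw":0},{"jaw":255,"x":0,"y":0,"z":0.004,"yaw":0},{"jaw":255,"x":0,"y":0,"z":0,"yaw":0}]' 60
python3 -m inch '[{"jaw":255,"x":0,"y":0,"z":0.004,"yaw":0},{"jaw":255,"x":0,"y":0,"z":0.003,"yaw":0},{"jaw":255,"x":0,"y":0,"z":0,"yaw":0}]' 60
```

```text
clock: 37.55
eef_pos: [0.5491, 0.0248, 0.0693]
orientation: [-3.133, -0.234, 0.002]
contact_force: [0.1, -0.4, -0.8]
grip_width: 0.0432
clock: 37.92
eef_pos: [0.5491, 0.0248, 0.0625]
orientation: [-3.133, -0.234, 0.001]
contact_force: [-0.3, 0.5, -0.3]
grip_width: 0.0432
```

```bash

python3 -m inch '[{"jaw":255,"x":0,"y":0,"z":0.003,"yaw":0},{"jaw":255,"x":0,"y":0,"z":0,"yaw":0},{"jaw":80,"x":0,"y":0,"z":0,"yaw":0},{"jaw":80,"x":0,"y":0,"z":0,"yaw":0},{"jaw":80,"x":0,"y":0,"z":0,"yaw":0}]' 60
python3 -m inch '[{"jaw":80,"x":0,"y":0,"z":-0.03,"yaw":0},{"jaw":80,"x":0,"y":0,"z":-0.05,"yaw":0},{"jaw":60,"x":0,"y":0,"z":-0.05,"yaw":0},{"jaw":60,"x":-0.05,"y":0,"z":0,"yaw":0},{"jaw":60,"x":-0.05,"y":0,"z":0,"yaw":0}]' 60
python3 -m inch '[{"jaw":60,"x":-0.02,"y":0.05,"z":0,"yaw":0},{"jaw":60,"x":0,"y":0.05,"z":0,"yaw":2},{"jaw":60,"x":0,"y":0.05,"z":0,"yaw":3},{"jaw":60,"x":0,"y":0,"z":0,"yaw":2.5}]' 60
cat > hung.py <<'E'
from h import *
np.set_printoptions(precision=4,suppress=True)
b=ctrl.snapshot("side");a=ctrl.snapshot("top");cv2.imwrite("pics/sideh.png",b);cv2.imwrite("pics/toph.png",a)
for n,im in(("top",a),("side",b)):
    h=cv2.cvtColor(im,cv2.COLOR_BGR2HSV)
    for s,X in(("A",(.5679,.1235,.119)),("B",(.584,.0295,.119)),("C",(.5981,-.0645,.119)),("Cstart",(.5025,-.3205,.089))):
        e=proj(n,X);m=((h[...,1]<45)&(h[...,2]>(170 if n=="top" else 160))).astype(np.uint8);N,l,st,c=cv2.connectedComponentsWithStats(m)
        for i in range(1,N):
            if 8<st[i,4]<90 and np.linalg.norm(c[i]-e)<8: print(n,s,"expect",e,"got",c[i],st[i,4],plane(n,*c[i],X[2]))
E
python3 hung.py;python3 -c "from h import *;plan(.4667,-.321,.15,1)"
```

```text
clock: 38.55
eef_pos: [0.5495, 0.0249, 0.0602]
orientation: [3.133, 0.234, 0.001]
contact_force: [0.0, 0.5, 0.9]
grip_width: 0.0584
clock: 39.17
eef_pos: [0.4499, 0.0098, 0.1908]
orientation: [3.133, 0.235, 0.002]
contact_force: [-1.3, 0.0, 1.0]
grip_width: 0.0651
clock: 39.67
eef_pos: [0.451, -0.1446, 0.1897]
orientation: [3.141, 0.019, -0.001]
contact_force: [0.8, 1.0, -0.6]
grip_width: 0.0651
top A expect [232.9084 196.4258] got [233.2254 197.6761] 71 [0.5643 0.1225 0.119 ]
top B expect [265.6412 191.7955] got [265.5733 193.2133] 75 [0.5799 0.0296 0.119 ]
top Cstart expect [384.209  223.7325] got [383.9206 224.4286] 63 [ 0.5004 -0.3197  0.089 ]
side B expect [248.8285 203.3695] got [249.6316 203.807 ] 57 [0.5811 0.0304 0.119 ]
side Cstart expect [319.7834 157.7138] got [320.8182 157.7576] 33 [ 0.4993 -0.3216  0.089 ]
t39.8 pos [ 0.4512 -0.1424  0.1899] head 0.94 tilt 0.01 w 0.0653 f [-1.2  0.2  0.2] | yaw -0.1 then x 12.4 y 178.9 z 39.9 mm
```

```bash

python3 -m inch '[{"jaw":60,"x":0.004,"y":0.05,"z":0.01,"yaw":0},{"jaw":60,"x":0.004,"y":0.055,"z":0.01,"yaw":0},{"jaw":60,"x":0.004,"y":0.055,"z":0.01,"yaw":0},{"jaw":60,"x":0,"y":0.017,"z":0.01,"yaw":0},{"jaw":60,"x":0,"y":0,"z":0,"yaw":0}]' 60 >/dev/null
python3 -m inch '[{"jaw":60,"x":0,"y":0,"z":0,"yaw":0},{"jaw":60,"x":0,"y":0,"z":0,"yaw":0}]' 60
python3 -c "from h import *;plan(.4667,-.321,.027,1)"
```

```text
clock: 40.65
eef_pos: [0.4672, -0.3171, 0.1511]
orientation: [3.141, 0.032, 0.002]
contact_force: [-0.2, 0.2, 0.5]
grip_width: 0.0652
t40.6 pos [ 0.4672 -0.3171  0.1511] head 1.17 tilt 0.09 w 0.0652 f [-0.2  0.2  0.5] | yaw 0.2 then x -0.5 y 3.9 z 124.1 mm
```

```bash

python3 -m inch '[{"jaw":60,"x":-0.0005,"y":0.0035,"z":0.03,"yaw":0},{"jaw":60,"x":0,"y":0,"z":0.04,"yaw":0},{"jaw":60,"x":0,"y":0,"z":0.035,"yaw":0},{"jaw":60,"x":0,"y":0,"z":0.018,"yaw":0},{"jaw":60,"x":0,"y":0,"z":0,"yaw":0}]' 60
python3 -m inch '[{"jaw":255,"x":0,"y":0,"z":0,"yaw":0},{"jaw":255,"x":0,"y":0,"z":0,"yaw":0},{"jaw":255,"x":0,"y":0,"z":0,"yaw":0},{"jaw":255,"x":0,"y":0,"z":0,"yaw":0},{"jaw":255,"x":0,"y":0,"z":0,"yaw":0}]' 60
python3 -m inch '[{"jaw":255,"x":0,"y":0,"z":-0.02,"yaw":0},{"jaw":255,"x":0,"y":0,"z":-0.03,"yaw":0},{"jaw":255,"x":0,"y":0,"z":-0.035,"yaw":0},{"jaw":255,"x":0,"y":0,"z":0,"yaw":-3.7},{"jaw":255,"x":0,"y":0,"z":0,"yaw":-3.7}]' 60
python3 cupchk.py;python3 -c "from h import *;plan(.5634,-.0697,.115,8.5)"
```

```text
clock: 41.28
eef_pos: [0.4658, -0.3209, 0.0262]
orientation: [-3.14, -0.03, 0.002]
contact_force: [-0.0, -0.1, -0.0]
grip_width: 0.0658
clock: 41.9
eef_pos: [0.4673, -0.3227, 0.0294]
orientation: [3.139, 0.029, 0.005]
contact_force: [0.3, -0.5, 6.2]
grip_width: 0.0429
clock: 42.52
eef_pos: [0.4664, -0.3221, 0.114]
orientation: [3.131, 0.235, 0.002]
contact_force: [0.0, -0.3, -1.3]
grip_width: 0.043
[ 0.4662 -0.322   0.1135]
[318 133   8   4  24] [321.3333 134.8333] [ 0.5    -0.3168  0.1753] [ 0.0342 -0.     -0.0617]
t42.6 pos [ 0.4662 -0.322   0.1135] head 8.71 tilt 0.08 w 0.0435 f [-0.5 -0.1 -0.1] | yaw 0.2 then x 133.4 y -235.2 z -1.5 mm
```

```bash

python3 -m inch '[{"jaw":255,"x":0.01,"y":-0.03,"z":-0.003,"yaw":0},{"jaw":255,"x":0.02,"y":-0.045,"z":0,"yaw":0},{"jaw":255,"x":0.02,"y":-0.045,"z":0,"yaw":0},{"jaw":255,"x":0.02,"y":-0.045,"z":0,"yaw":0},{"jaw":255,"x":0.01,"y":-0.04,"z":0,"yaw":0}]' 60 >/dev/null
python3 -m inch '[{"jaw":255,"x":0.01,"y":-0.02,"z":0,"yaw":0},{"jaw":255,"x":0,"y":-0.009,"z":0,"yaw":0},{"jaw":255,"x":0,"y":0,"z":0,"yaw":0},{"jaw":255,"x":0,"y":0,"z":0,"yaw":0}]' 60
python3 cupchk.py;python3 -c "from h import *;plan(.564,-.0695,.115,8.5)"
```

```text
clock: 43.7
eef_pos: [0.5205, -0.0781, 0.1151]
orientation: [3.133, 0.23, -0.0]
contact_force: [0.8, 0.2, -1.5]
grip_width: 0.043
[ 0.5206 -0.0781  0.1151]
[270 167   6   6  26] [272.6923 169.5769] [ 0.5573 -0.0727  0.1757] [ 0.0371  0.     -0.0606]
[289 177   7   8  17] [292.6471 181.3529] [ 0.4997 -0.0812  0.1458] [-0.0211 -0.     -0.0307]
t43.8 pos [ 0.5206 -0.0781  0.1151] head 8.38 tilt 0.02 w 0.0431 f [-0.6  0.3 -1.1] | yaw -0.1 then x 44.2 y -2.1 z 0.1 mm
```

```bash

python3 -m inch '[{"jaw":255,"x":0.015,"y":-0.001,"z":0,"yaw":0},{"jaw":255,"x":0.015,"y":-0.001,"z":0,"yaw":0},{"jaw":255,"x":0.01,"y":0,"z":0,"yaw":0},{"jaw":255,"x":0,"y":0,"z":0,"yaw":0},{"jaw":255,"x":0,"y":0,"z":0,"yaw":0}]' 60
python3 -c "from h import *;plan(.564,-.0695,.115,8.5)"
```

```text
clock: 44.38
eef_pos: [0.5597, -0.0696, 0.1148]
orientation: [-3.133, -0.231, 0.001]
contact_force: [0.1, -0.2, -1.2]
grip_width: 0.0433
t44.4 pos [ 0.5597 -0.0696  0.1148] head 8.43 tilt 0.03 w 0.0433 f [ 0.1 -0.2 -1.2] | yaw -0.1 then x 4.3 y 0.6 z -0.2 mm
```

```bash

python3 -m inch '[{"jaw":255,"x":0.004,"y":0,"z":0,"yaw":0},{"jaw":255,"x":0,"y":0,"z":0.01,"yaw":0},{"jaw":255,"x":0,"y":0,"z":0.012,"yaw":0},{"jaw":255,"x":0,"y":0,"z":0.006,"yaw":0},{"jaw":255,"x":0,"y":0,"z":0,"yaw":0}]' 60
python3 -m inch '[{"jaw":255,"x":0,"y":0,"z":0.004,"yaw":0},{"jaw":255,"x":0,"y":0,"z":0.004,"yaw":0},{"jaw":255,"x":0,"y":0,"z":0,"yaw":0}]' 60
```

```text
clock: 45.0
eef_pos: [0.5634, -0.0686, 0.0858]
orientation: [-3.133, -0.232, 0.003]
contact_force: [0.3, -0.7, -0.2]
grip_width: 0.0433
clock: 45.38
eef_pos: [0.5638, -0.0686, 0.0786]
orientation: [-3.133, -0.232, 0.001]
contact_force: [-0.3, -0.5, -1.0]
grip_width: 0.0431
```

```bash

python3 -m inch '[{"jaw":255,"x":0,"y":0,"z":0.004,"yaw":0},{"jaw":255,"x":0,"y":0,"z":0.004,"yaw":0},{"jaw":255,"x":0,"y":0,"z":0,"yaw":0}]' 60
python3 -m inch '[{"jaw":255,"x":0,"y":0,"z":0.004,"yaw":0},{"jaw":255,"x":0,"y":0,"z":0.004,"yaw":0},{"jaw":255,"x":0,"y":0,"z":0.002,"yaw":0},{"jaw":255,"x":0,"y":0,"z":0,"yaw":0}]' 60
```

```text
clock: 45.75
eef_pos: [0.5636, -0.0686, 0.0703]
orientation: [-3.133, -0.232, 0.002]
contact_force: [-0.2, -0.8, -0.2]
grip_width: 0.0434
clock: 46.25
eef_pos: [0.5638, -0.0686, 0.0607]
orientation: [-3.133, -0.232, 0.001]
contact_force: [0.4, -0.8, -2.2]
grip_width: 0.0433
```

```bash

python3 -m inch '[{"jaw":80,"x":0,"y":0,"z":0,"yaw":0},{"jaw":80,"x":0,"y":0,"z":0,"yaw":0},{"jaw":80,"x":0,"y":0,"z":0,"yaw":0},{"jaw":80,"x":0,"y":0,"z":-0.03,"yaw":0},{"jaw":80,"x":0,"y":0,"z":-0.05,"yaw":0}]' 60 >/dev/null
python3 -m inch '[{"jaw":80,"x":0,"y":0,"z":-0.05,"yaw":0},{"jaw":80,"x":0,"y":0,"z":-0.04,"yaw":0},{"jaw":80,"x":-0.05,"y":0.04,"z":0,"yaw":0},{"jaw":80,"x":-0.05,"y":0.05,"z":0,"yaw":0},{"jaw":80,"x":-0.05,"y":0.05,"z":0,"yaw":0}]' 60
python3 hung.py
python3 - <<'E'
from h import *
a=cv2.imread("pics/toph.png");b=cv2.imread("pics/sideh.png")
o=np.zeros((500,800,3),np.uint8);o[:280,:400]=cv2.resize(a[135:205,200:300],None,fx=4,fy=4,interpolation=cv2.INTER_CUBIC);o[:500,400:]=cv2.resize(b[150:275,195:295],None,fx=4,fy=4,interpolation=cv2.INTER_CUBIC)
o[280:500,:400]=cv2.resize(a[160:215,260:360],None,fx=4,fy=4,interpolation=cv2.INTER_CUBIC)
cv2.imwrite("pics/c14.png",o)
E
```

```text
clock: 47.5
eef_pos: [0.4459, -0.216, 0.2313]
orientation: [3.132, 0.233, 0.001]
contact_force: [0.1, 0.5, 0.0]
grip_width: 0.0588
top A expect [232.9084 196.4258] got [233.2    197.7429] 70 [0.5641 0.1225 0.119 ]
top B expect [265.6412 191.7955] got [265.5139 193.2083] 72 [0.5799 0.0297 0.119 ]
top C expect [298.3249 187.8588] got [298.0133 188.36  ] 75 [ 0.5966 -0.0636  0.119 ]
```

View pics/c14.png

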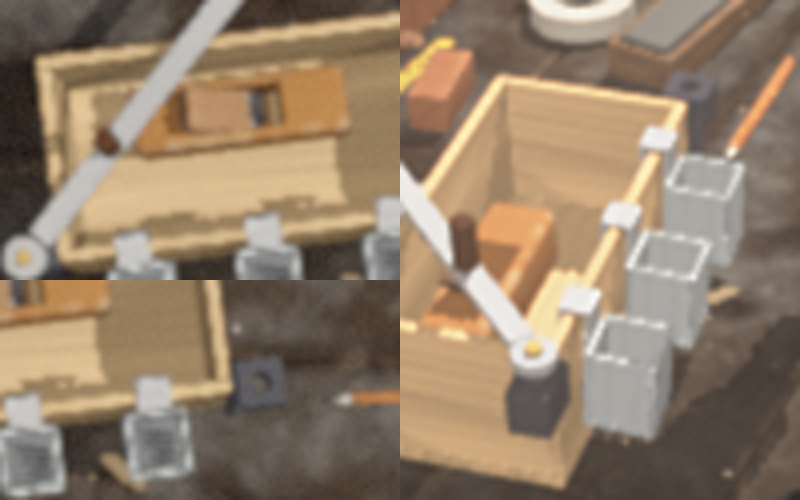

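All three cups hang over the rim, bridges at (580,300), (622,215) and (658,140) in the right half. The knob is at left-crop (109,141) and the lug hole at (262,380). Measuring the knob, hinge and lug for the swing.

```bash
python3 - <<'E'
from h import *
np.set_printoptions(precision=4,suppress=True)
k=plane("top",226.9,169.9,.173);hg=plane("top",205.6,198.9,.14);lg=plane("top",325.1,184.6,.115)
kt=tri((226.9,169.9),(195+(462-400)/4,150+215/4))
print("knob",k,kt,"hinge",hg,"lug",lg,np.linalg.norm((k-hg)[:2]),np.linalg.norm((lg-hg)[:2]))
ang=lambda v:np.degrees(np.arctan2(v[0],-v[1]))
print("bar",ang(k-hg),"lug dir",ang(lg-hg))
plan(k[0],k[1],.25,144.7)
E
```

```text
knob [0.6371 0.1371 0.173 ] (array([0.6372, 0.137 , 0.1753]), np.float64(0.000806154901063776)) hinge [0.557  0.1985 0.14  ] lug [ 0.6102 -0.1419  0.115 ] 0.10096570487124197 0.34458985500355593
bar 52.49713141874317 lug dir 8.874015285507463
t47.6 pos [ 0.444  -0.2191  0.2315] head 8.05 tilt 0.14 w 0.0588 f [-0.   0.1 -0.5] | yaw -136.6 then x 48.2 y 402.3 z -18.5 mm
```

```bash

python3 -m inch '[{"jaw":130,"x":0.03,"y":-0.03,"z":-0.02,"yaw":0},{"jaw":130,"x":0.03,"y":-0.041,"z":0,"yaw":0},{"jaw":130,"x":0.03,"y":-0.041,"z":0,"yaw":0},{"jaw":130,"x":0.03,"y":-0.041,"z":0,"yaw":0},{"jaw":130,"x":0.03,"y":-0.041,"z":0,"yaw":0}]' 40 >/dev/null
python3 -m inch '[{"jaw":130,"x":0.03,"y":-0.041,"z":0,"yaw":0},{"jaw":130,"x":0.03,"y":-0.041,"z":0,"yaw":0},{"jaw":130,"x":0.03,"y":-0.041,"z":0,"yaw":0},{"jaw":130,"x":0,"y":-0.01,"z":0,"yaw":-10},{"jaw":130,"x":0,"y":0,"z":0,"yaw":-10.5}]' 40 >/dev/null
python3 -m inch '[{"jaw":130,"x":0,"y":0,"z":0,"yaw":-10.5},{"jaw":130,"x":0,"y":0,"z":0,"yaw":-10.5},{"jaw":130,"x":0,"y":0,"z":0,"yaw":-10.5},{"jaw":130,"x":0,"y":0,"z":0,"yaw":-10.5},{"jaw":130,"x":0,"y":0,"z":0,"yaw":-10.5}]' 40 >/dev/null
python3 -m inch '[{"jaw":130,"x":0,"y":0,"z":0,"yaw":-10.5},{"jaw":130,"x":0,"y":0,"z":0,"yaw":-10.5},{"jaw":130,"x":0,"y":0,"z":0,"yaw":-10.5},{"jaw":130,"x":0,"y":0,"z":0,"yaw":-10.5},{"jaw":130,"x":0,"y":0,"z":0,"yaw":-10.5}]' 40 >/dev/null
python3 -m inch '[{"jaw":130,"x":0,"y":0,"z":0,"yaw":-10.5},{"jaw":130,"x":0,"y":0,"z":0,"yaw":0},{"jaw":130,"x":0,"y":0,"z":0,"yaw":0}]' 40 >/dev/null
python3 -c "from h import *;plan(.6385,.139,.154,144.7)"
```

```text
t50.5 pos [0.6363 0.1444 0.2509] head 144.28 tilt 0.01 w 0.0416 f [-0.3 -0.3  0.7] | yaw -0.4 then x -4.9 y -3.1 z 96.9 mm
```

```bash

python3 -m inch '[{"jaw":130,"x":-0.005,"y":-0.003,"z":0.03,"yaw":-0.4},{"jaw":130,"x":0,"y":0,"z":0.035,"yaw":0},{"jaw":130,"x":0,"y":0,"z":0.03,"yaw":0},{"jaw":130,"x":0,"y":0,"z":0,"yaw":0},{"jaw":130,"x":0,"y":0,"z":0,"yaw":0}]' 40
python3 -m inch '[{"jaw":255,"x":0,"y":0,"z":0,"yaw":0},{"jaw":255,"x":0,"y":0,"z":0,"yaw":0},{"jaw":255,"x":0,"y":0,"z":0,"yaw":0},{"jaw":255,"x":0,"y":0,"z":0,"yaw":0}]' 40
python3 -c "from h import *;plan(.6385,.139,.154,144.7)"
```

```text
clock: 51.1
eef_pos: [0.6391, 0.1387, 0.1576]
orientation: [0.949, 2.993, 0.001]
contact_force: [-0.3, -0.3, 0.4]
grip_width: 0.0418
clock: 51.6
eef_pos: [0.6395, 0.1388, 0.1584]
orientation: [0.947, 2.992, 0.003]
contact_force: [0.1, 0.2, 6.1]
grip_width: 0.0159
t51.6 pos [0.6395 0.1388 0.1584] head 144.85 tilt 0.24 w 0.0159 f [0.1 0.2 6.1] | yaw 0.2 then x 1.0 y -0.4 z 4.4 mm
```

```bash

python3 -m inch '[{"jaw":255,"x":0.0009,"y":-0.0134,"z":0,"yaw":7.7},{"jaw":255,"x":0.0009,"y":-0.0134,"z":0,"yaw":7.7},{"jaw":255,"x":0.0009,"y":-0.0134,"z":0,"yaw":7.7}]' 40 
python3 -m inch '[{"jaw":255,"x":0.0009,"y":-0.0134,"z":0,"yaw":7.7},{"jaw":255,"x":0.0009,"y":-0.0134,"z":0,"yaw":7.7},{"jaw":255,"x":0.0005,"y":-0.0115,"z":0,"yaw":7},{"jaw":255,"x":0,"y":0,"z":0,"yaw":0},{"jaw":255,"x":0,"y":0,"z":0,"yaw":0}]' 40 
python3 -c "from h import *;plan(.5717,.0993,.158,98.6)"
```

```text
clock: 51.98
eef_pos: [0.6097, 0.1117, 0.1584]
orientation: [1.533, 2.74, 0.005]
contact_force: [-2.2, 5.2, 7.2]
grip_width: 0.0159
clock: 52.6
eef_pos: [0.5739, 0.0987, 0.1584]
orientation: [2.031, 2.396, 0.006]
contact_force: [-3.2, 4.0, 6.8]
grip_width: 0.0161
t52.6 pos [0.5739 0.0987 0.1584] head 99.44 tilt 0.20 w 0.0161 f [-3.2  4.   6.8] | yaw 0.8 then x 0.9 y -2.0 z 0.4 mm
```

```bash

python3 -m inch '[{"jaw":255,"x":0.0005,"y":-0.002,"z":0,"yaw":0.8},{"jaw":255,"x":0,"y":0,"z":0,"yaw":0},{"jaw":255,"x":0,"y":0,"z":0,"yaw":0}]' 40 
python3 - <<'E'
from h import *
np.set_printoptions(precision=4,suppress=True,linewidth=200)
a=ctrl.snapshot("top");b=ctrl.snapshot("side");cv2.imwrite("pics/top8.png",a);cv2.imwrite("pics/side8.png",b)
for n,im in(("top",a),("side",b)):
    g=cv2.cvtColor(im,cv2.COLOR_BGR2GRAY)
    e=proj(n,(.6075,-.1395,.135));x,y=np.round(e).astype(int);print(n,e,(x-10,y-8));print(g[y-8:y+9,x-10:x+11])
    if n=="top":
        a0=cv2.imread("pics/top0.png");g0=cv2.cvtColor(a0,cv2.COLOR_BGR2GRAY);print(g0[y-8:y+9,x-10:x+11])
E
```

```text
clock: 52.98
eef_pos: [0.5721, 0.0984, 0.1584]
orientation: [2.048, 2.381, 0.005]
contact_force: [-1.9, 2.6, 6.4]
grip_width: 0.016
top [324.9106 184.7763] (np.int64(315), np.int64(177))
[[189 166 107  72  71  68  68  68  62  68  61  61  58  62  64  64  61  60  63  56  60]
 [190 171 111  71  71  68  71  70  76  80  79  80  83  88  92  89  72  61  56  55  54]
 [185 168 106  69  76  92  96 105 112 125 129 136 142 146 145 134 100  64  50  54  55]
 [168 151  92  75 113 143 149 152 158 164 171 176 183 185 183 168 127  67  42  47  49]
 [137 120  79  92 145 179 183 184 184 185 185 188 188 189 190 180 147  81  52  50  55]
 [129 120  99 105 151 182 189 189 189 185 182 178 180 187 189 185 160  97  60  65  63]
 [148 154 153 151 166 185 188 190 183 167 151 148 162 181 188 187 162 100  73  74  71]
 [177 186 191 188 181 182 186 186 168 136 101  93 125 163 185 186 164 114  81  83  84]
 [192 196 197 193 185 180 187 182 157 114  89  69  94 146 183 189 169 122  87  86  89]
 [195 194 194 194 186 185 190 184 161 114  90  79  97 149 184 191 174 132  91  85  87]
 [194 193 194 194 192 190 192 188 170 134 1
[... 2882 characters left out ...]
03]
 [ 95  93  91 104 155 206 220 219 218 197 171 170 190 214 222 218 181 134 106 105 106]
 [ 95  93  91 107 150 183 201 216 222 219 218 214 216 221 221 206 154 113 108 110 111]
 [ 92  90  87  97 127 154 191 221 225 222 223 217 200 196 195 175 133 105 109 114 114]
 [ 91  90  86  90 114 159 210 226 226 224 225 211 168 155 157 141 112 100 109 111 108]
 [ 84  85  82  86 123 188 225 227 226 226 224 191 140 131 130 113  90  94 103 102  95]
 [ 79  77  76  97 161 224 229 227 226 227 212 153 100  88  89  82  79  89  96  93  86]
 [ 98  89  88 130 201 230 229 227 227 226 186 118  76  71  72  72  78  86  90  85  81]
 [130 122 124 172 229 232 229 228 230 219 152  89  72  74  73  73  78  84  87  82  80]]
```

The eye hole is clear at top pixel (325.8,185.4). The plate edges sit about 1.25 px (3.5 mm) nearer the robot than when pinned, so the bar is about 0.01 rad past shut. I'll ease it back 1 mm at the knob and re-measure.

```bash

python3 -m inch '[{"jaw":255,"x":0,"y":0.001,"z":0,"yaw":0},{"jaw":255,"x":0,"y":0,"z":0,"yaw":0},{"jaw":255,"x":0,"y":0,"z":0,"yaw":0}]' 40 
cat > eye.py <<'E'
from h import *
np.set_printoptions(precision=4,suppress=True,linewidth=200)
def edges(g,c):
    col=g[165:205,c-1:c+2].mean(1);out=[]
    i=np.arange(len(col));f=np.interp(np.arange(0,39,.02),i,col);xs=np.arange(0,39,.02)+165
    up=[x for x,p,q in zip(xs,f,f[1:]) if p<130<=q];dn=[x for x,p,q in zip(xs,f,f[1:]) if p>=130>q];return up[0] if up else None,dn[-1] if dn else None
g0=cv2.cvtColor(cv2.imread("pics/top0.png"),cv2.COLOR_BGR2GRAY).astype(float);a=ctrl.snapshot("top")
g=cv2.cvtColor(a,cv2.COLOR_BGR2GRAY).astype(float)
for c in(320,321,322,328,329,330): print(c,edges(g0,c),edges(g,c))
p=g[179:192,320:332];w=np.clip(165-p,0,None);yy,xx=np.mgrid[179:192,320:332];w[(yy-185)**2+(xx-325.5)**2>22]=0
u,v=(w*xx).sum()/w.sum(),(w*yy).sum()/w.sum();E=plane("top",u,v,.135);H=np.array([.5568,.1984]);d=E[:2]-H
print("hole",u,v,E,"bar dir",np.degrees(np.arctan2(d[0],-d[1])),np.linalg.norm(d))
E
python3 eye.py
```

```text
clock: 53.45
eef_pos: [0.573, 0.0986, 0.1584]
orientation: [2.048, 2.381, 0.005]
contact_force: [-3.0, 2.4, 7.5]
grip_width: 0.016
320 (np.float64(178.44), np.float64(190.3)) (np.float64(178.78), np.float64(190.12))
321 (np.float64(178.22), np.float64(191.06)) (np.float64(178.56), np.float64(191.08))
322 (np.float64(178.1), np.float64(191.14)) (np.float64(178.44), np.float64(191.22))
328 (np.float64(177.36), np.float64(190.4)) (np.float64(177.68), np.float64(190.46))
329 (np.float64(177.34), np.float64(190.3)) (np.float64(177.66), np.float64(190.36))
330 (np.float64(177.6), np.float64(190.16)) (np.float64(177.94), np.float64(190.26))
hole 325.48447204968943 184.29991126885537 [ 0.6089 -0.1411  0.135 ] bar dir 8.726446467232426 0.34348221383296385
```

```bash

python3 -m inch '[{"jaw":130,"x":0,"y":0,"z":0,"yaw":0},{"jaw":130,"x":0,"y":0,"z":0,"yaw":0},{"jaw":130,"x":0,"y":0,"z":0,"yaw":0},{"jaw":130,"x":0,"y":0,"z":-0.03,"yaw":0},{"jaw":130,"x":0,"y":0,"z":-0.05,"yaw":0}]' 40 >/dev/null
python3 -m inch '[{"jaw":130,"x":0,"y":0,"z":-0.02,"yaw":10},{"jaw":130,"x":0,"y":0,"z":0,"yaw":10},{"jaw":130,"x":0,"y":0,"z":0,"yaw":10},{"jaw":130,"x":0,"y":0,"z":0,"yaw":10},{"jaw":130,"x":0,"y":0,"z":0,"yaw":10}]' 40 >/dev/null
python3 -m inch '[{"jaw":130,"x":0,"y":0,"z":0,"yaw":10},{"jaw":130,"x":0,"y":0,"z":0,"yaw":10},{"jaw":130,"x":0,"y":0,"z":0,"yaw":10},{"jaw":130,"x":0,"y":0,"z":0,"yaw":10},{"jaw":130,"x":0,"y":0,"z":0,"yaw":0}]' 40
python3 eye.py; python3 -c "from h import *;plan(.4306,.3205,.25,8.5)"
```

```text
clock: 55.38
eef_pos: [0.5728, 0.0975, 0.2557]
orientation: [3.133, 0.237, -0.001]
contact_force: [0.2, -0.1, 1.0]
grip_width: 0.0418
320 (np.float64(178.44), np.float64(190.3)) (np.float64(178.82), np.float64(190.1))
321 (np.float64(178.22), np.float64(191.06)) (np.float64(178.58), np.float64(191.06))
322 (np.float64(178.1), np.float64(191.14)) (np.float64(178.46), np.float64(191.18))
328 (np.float64(177.36), np.float64(190.4)) (np.float64(177.74), np.float64(190.42000000000002))
329 (np.float64(177.34), np.float64(190.3)) (np.float64(177.72), np.float64(190.3))
330 (np.float64(177.6), np.float64(190.16)) (np.float64(177.98), np.float64(190.22))
hole 325.48113998323555 184.3067896060352 [ 0.6089 -0.1411  0.135 ] bar dir 8.723380128027209 0.34347022298663266
t55.4 pos [0.5728 0.0976 0.2557] head 8.76 tilt 0.02 w 0.0422 f [-1.  -0.5  0.4] | yaw 0.3 then x -107.7 y -241.5 z 5.7 mm
```

```bash

python3 -m inch '[{"jaw":130,"x":-0.02,"y":-0.045,"z":0,"yaw":0},{"jaw":130,"x":-0.022,"y":-0.05,"z":0,"yaw":0},{"jaw":130,"x":-0.022,"y":-0.05,"z":0,"yaw":0},{"jaw":130,"x":-0.022,"y":-0.05,"z":0,"yaw":0},{"jaw":130,"x":-0.022,"y":-0.045,"z":0,"yaw":0}]' 60 >/dev/null
python3 -m inch '[{"jaw":130,"x":0,"y":0,"z":0.04,"yaw":0},{"jaw":130,"x":0,"y":0,"z":0.05,"yaw":0},{"jaw":130,"x":0,"y":0,"z":0,"yaw":0},{"jaw":130,"x":0,"y":0,"z":0,"yaw":0}]' 60
python3 -c "from h import *;plan(.4306,.3205,.07,8.5)
a=ctrl.snapshot('side');g=cv2.cvtColor(a,6);e=proj('side',(.4306,.3205,.096));print(e)"
```

```text
clock: 56.55
eef_pos: [0.4309, 0.3191, 0.1682]
orientation: [-3.132, -0.236, -0.003]
contact_force: [-0.4, 0.6, 0.4]
grip_width: 0.0417
t56.5 pos [0.4309 0.3191 0.1682] head 8.62 tilt 0.13 w 0.0417 f [-0.4  0.6  0.4] | yaw 0.1 then x -0.1 y -1.4 z 98.2 mm
[252.75252881 298.31591155]
```

```bash

python3 -m inch '[{"jaw":130,"x":0,"y":-0.0012,"z":0.03,"yaw":0},{"jaw":130,"x":0,"y":0,"z":0.035,"yaw":0},{"jaw":130,"x":0,"y":0,"z":0.025,"yaw":0},{"jaw":130,"x":0,"y":0,"z":0.004,"yaw":0},{"jaw":130,"x":0,"y":0,"z":0,"yaw":0}]' 70
python3 -c "from h import *;plan(.4306,.3205,.069,8.5)"
python3 -m inch '[{"jaw":255,"x":0,"y":0,"z":0.001,"yaw":0},{"jaw":255,"x":0,"y":0,"z":0,"yaw":0},{"jaw":255,"x":0,"y":0,"z":0,"yaw":0},{"jaw":255,"x":0,"y":0,"z":0,"yaw":0},{"jaw":255,"x":0,"y":0,"z":0,"yaw":0}]' 70
```

```text
clock: 57.22
eef_pos: [0.4312, 0.3206, 0.0743]
orientation: [-3.131, -0.234, -0.004]
contact_force: [0.5, -0.3, 0.1]
grip_width: 0.0417
t57.2 pos [0.4312 0.3206 0.0743] head 8.56 tilt 0.18 w 0.0417 f [ 0.5 -0.3  0.1] | yaw 0.1 then x -0.6 y 0.1 z 5.3 mm
clock: 57.85
eef_pos: [0.4311, 0.3208, 0.0732]
orientation: [-3.131, -0.234, -0.005]
contact_force: [0.5, 1.1, 5.6]
grip_width: 0.0178
```

```bash

python3 -m inch '[{"jaw":255,"x":0,"y":0,"z":-0.02,"yaw":0},{"jaw":255,"x":0,"y":0,"z":-0.04,"yaw":0},{"jaw":255,"x":0,"y":0,"z":-0.05,"yaw":0},{"jaw":255,"x":0,"y":0,"z":-0.05,"yaw":0},{"jaw":255,"x":0,"y":0,"z":-0.04,"yaw":0}]' 70
python3 -m inch '[{"jaw":255,"x":0.005,"y":0.03,"z":0,"yaw":0},{"jaw":255,"x":0.01,"y":0.045,"z":0,"yaw":0},{"jaw":255,"x":0.01,"y":0.045,"z":0,"yaw":0},{"jaw":255,"x":0.01,"y":0.045,"z":0,"yaw":0},{"jaw":255,"x":0.01,"y":0.045,"z":0,"yaw":0}]' 70 >/dev/null
python3 -m inch '[{"jaw":255,"x":0.012,"y":0.05,"z":0,"yaw":0},{"jaw":255,"x":0.012,"y":0.05,"z":0,"yaw":0},{"jaw":255,"x":0.012,"y":0.05,"z":0,"yaw":0},{"jaw":255,"x":0.012,"y":0.045,"z":0,"yaw":0},{"jaw":255,"x":0.01,"y":0.04,"z":0,"yaw":0}]' 70 >/dev/null
python3 -m inch '[{"jaw":255,"x":0.004,"y":0.025,"z":0,"yaw":0},{"jaw":255,"x":0,"y":0,"z":0,"yaw":0},{"jaw":255,"x":0,"y":0,"z":0,"yaw":0},{"jaw":255,"x":0,"y":0,"z":0,"yaw":0}]' 70
python3 -c "from h import *;plan(.6075,-.1395,.215,8.6)"
```

```text
clock: 58.48
eef_pos: [0.43, 0.32, 0.2747]
orientation: [-3.132, -0.234, -0.004]
contact_force: [0.6, 0.3, -0.7]
grip_width: 0.0175
clock: 60.22
eef_pos: [0.6057, -0.1274, 0.2716]
orientation: [-3.133, -0.237, -0.001]
contact_force: [0.2, -0.2, -0.9]
grip_width: 0.0175
t60.2 pos [ 0.6057 -0.1274  0.2716] head 8.65 tilt 0.04 w 0.0175 f [ 0.2 -0.2 -0.9] | yaw 0.1 then x -0.0 y 12.2 z 56.6 mm
```

```bash

python3 -m inch '[{"jaw":255,"x":0,"y":0.012,"z":0.02,"yaw":0},{"jaw":255,"x":0,"y":0,"z":0.025,"yaw":0},{"jaw":255,"x":0,"y":0,"z":0.01,"yaw":0},{"jaw":255,"x":0,"y":0,"z":0,"yaw":0},{"jaw":255,"x":0,"y":0,"z":0,"yaw":0}]' 70
python3 - <<'E'
from h import *
np.set_printoptions(precision=2,suppress=True,linewidth=200)
plan(.6075,-.1395,.148,8.6)
b=ctrl.snapshot("side");cv2.imwrite("pics/side9.png",b);p=np.array(ctrl.state()["eef_pos"])
print("eye",proj("side",(.608,-.140,.135)),"tip exp",proj("side",(p[0],p[1],p[2]-.068)),"collar",proj("side",(p[0],p[1],p[2]-.011)))
cv2.imwrite("pics/c15.png",cv2.resize(b[120:195,230:310],None,fx=8,fy=8,interpolation=cv2.INTER_CUBIC))
E
```

```text
clock: 60.85
eef_pos: [0.6079, -0.1407, 0.217]
orientation: [3.132, 0.234, 0.002]
contact_force: [0.7, -0.3, -0.4]
grip_width: 0.0177
t60.9 pos [ 0.61 -0.14  0.22] head 8.56 tilt 0.09 w 0.0177 f [ 0.7 -0.3 -0.4] | yaw -0.0 then x -0.2 y -1.2 z 69.0 mm
eye [266.63 166.25] tip exp [266.64 162.08] collar [266.26 145.38]
```

View pics/c15.png

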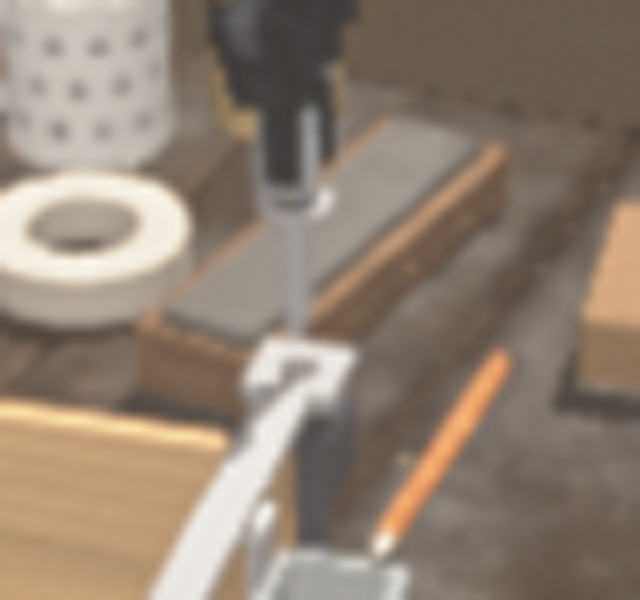

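The pin hangs vertical with its tip at crop (300,340), straight above the eye hole at (300,368). Lowering with force checks.

```bash

python3 -m inch '[{"jaw":255,"x":0,"y":0,"z":0.006,"yaw":0},{"jaw":255,"x":0,"y":0,"z":0.005,"yaw":0},{"jaw":255,"x":0,"y":0,"z":0.005,"yaw":0},{"jaw":255,"x":0,"y":0,"z":0,"yaw":0}]' 70
python3 -m inch '[{"jaw":255,"x":0,"y":0,"z":0.005,"yaw":0},{"jaw":255,"x":0,"y":0,"z":0.005,"yaw":0},{"jaw":255,"x":0,"y":0,"z":0,"yaw":0}]' 70
```

```text
clock: 61.4
eef_pos: [0.6073, -0.1406, 0.199]
orientation: [-3.132, -0.234, 0.002]
contact_force: [-0.2, -0.3, -0.2]
grip_width: 0.0174
clock: 61.78
eef_pos: [0.6074, -0.1405, 0.1891]
orientation: [-3.132, -0.234, 0.002]
contact_force: [0.2, -0.1, -0.6]
grip_width: 0.0175
```

```bash

python3 -m inch '[{"jaw":255,"x":0,"y":0,"z":0.005,"yaw":0},{"jaw":255,"x":0,"y":0,"z":0.005,"yaw":0},{"jaw":255,"x":0,"y":0,"z":0,"yaw":0}]' 70
python3 -m inch '[{"jaw":255,"x":0,"y":0,"z":0.005,"yaw":0},{"jaw":255,"x":0,"y":0,"z":0.005,"yaw":0},{"jaw":255,"x":0,"y":0,"z":0,"yaw":0}]' 70
```

```text
clock: 62.15
eef_pos: [0.6074, -0.1405, 0.1791]
orientation: [-3.132, -0.234, 0.002]
contact_force: [-0.9, -0.7, -0.1]
grip_width: 0.0177
clock: 62.52
eef_pos: [0.6073, -0.1405, 0.1691]
orientation: [-3.132, -0.234, 0.002]
contact_force: [0.2, 0.5, -0.5]
grip_width: 0.0174
```

```bash

python3 -m inch '[{"jaw":255,"x":0,"y":0,"z":0.006,"yaw":0},{"jaw":255,"x":0,"y":0,"z":0.006,"yaw":0},{"jaw":255,"x":0,"y":0,"z":0.005,"yaw":0},{"jaw":255,"x":0,"y":0,"z":0,"yaw":0}]' 70
python3 -m inch '[{"jaw":255,"x":0,"y":0,"z":0.002,"yaw":0},{"jaw":255,"x":0,"y":0,"z":0.001,"yaw":0},{"jaw":255,"x":0,"y":0,"z":0,"yaw":0}]' 70
```

```text
clock: 63.02
eef_pos: [0.6073, -0.1405, 0.1521]
orientation: [-3.132, -0.234, 0.002]
contact_force: [0.4, 1.3, -0.2]
grip_width: 0.0177
clock: 63.4
eef_pos: [0.6076, -0.1406, 0.1499]
orientation: [-3.133, -0.234, 0.0]
contact_force: [0.6, -0.2, -0.3]
grip_width: 0.0176
```

Releasing and backing off, then a numeric check of the pin, bar and cups.

```bash

python3 -m inch '[{"jaw":130,"x":0,"y":0,"z":0,"yaw":0},{"jaw":130,"x":0,"y":0,"z":0,"yaw":0},{"jaw":130,"x":0,"y":0,"z":0,"yaw":0},{"jaw":130,"x":0,"y":0,"z":-0.02,"yaw":0},{"jaw":130,"x":0,"y":0,"z":-0.04,"yaw":0}]' 40 >/dev/null
python3 -m inch '[{"jaw":130,"x":0,"y":0,"z":-0.05,"yaw":0},{"jaw":130,"x":-0.05,"y":0.04,"z":0,"yaw":0},{"jaw":130,"x":-0.05,"y":0.05,"z":0,"yaw":0},{"jaw":130,"x":-0.05,"y":0.05,"z":0,"yaw":0},{"jaw":130,"x":-0.05,"y":0.05,"z":0,"yaw":0}]' 40
python3 hung.py; python3 - <<'E'
from h import *
np.set_printoptions(precision=2,suppress=True,linewidth=200)
for n in("top","side"):
    f=cv2.imread(f"pics/{n}h.png");z=cv2.imread(f"pics/{n}0.png");x,y=np.round(proj(n,(.6075,-.1395,.155))).astype(int)
    A=z[y-14:y+15,x-14:x+15];r=cv2.matchTemplate(f[y-22:y+23,x-22:x+23],A,cv2.TM_CCOEFF_NORMED);_,s,_,l=cv2.minMaxLoc(r);print(n,"pin patch vs start: score",round(s,3),"shift px",l[0]-8,l[1]-8)
    print(n,"pencil/cork/burl diff",[round(float(cv2.absdiff(f[b-8:b+8,a-10:a+10],z[b-8:b+8,a-10:a+10]).mean()),1) for a,b in ([(370,188),(412,205),(138,200)] if n=="top" else [(285,177),(313,155),(184,337)])])
E
```

```text
clock: 64.65
eef_pos: [0.4526, -0.3387, 0.2621]
orientation: [3.131, 0.235, 0.003]
contact_force: [0.6, -1.4, 0.7]
grip_width: 0.0417
top pin patch vs start: score 0.991 shift px 0 0
top pencil/cork/burl diff [2.6, 3.0, 3.0]
side pin patch vs start: score 0.994 shift px 0 0
side pencil/cork/burl diff [4.9, 11.4, 5.9]
```

The pin area matches the initial pinned state in both views, with zero shift and correlation above 0.99. The bar now hides the bridges from the detector, so I'll use the last picture to check the cups.

```bash
python3 - <<'E'
from h import *
f=cv2.imread("pics/sideh.png");t=cv2.imread("pics/toph.png")
o=np.zeros((600,800,3),np.uint8);o[:600,:480]=cv2.resize(f[125:275,190:310],None,fx=4,fy=4,interpolation=cv2.INTER_CUBIC);o[:200,480:]=cv2.resize(t[160:223,200:300],(320,200));o[210:410,480:]=cv2.resize(t[160:223,250:350],(320,200))
cv2.imwrite("pics/c16.png",o)
E
```

```text
(no output)
```

The viewer is at its limit, so I'll check the cup bodies numerically instead.

```bash
python3 - <<'E'
from h import *
np.set_printoptions(precision=4,suppress=True)
t=cv2.imread("pics/toph.png");h=cv2.cvtColor(t,cv2.COLOR_BGR2HSV)
m=((h[...,1]<45)&(h[...,2]>115)).astype(np.uint8)
th=np.radians(8.5);ex=np.array([np.cos(th),np.sin(th)]);ey=np.array([-ex[1],ex[0]]);rm=np.array([.5845,.0297])
for n,y in(("A",.095),("B",0),("C",-.095)):
    c=np.append(rm+ey*y-ex*.035,.092);u,v=proj("top",c)
    q=m.copy();k=np.zeros_like(m);cv2.circle(k,(int(round(u)),int(round(v))),12,1,-1);q*=k
    # keep pixels in front of the bar (bar underside edge is ~x=-9mm from the rim line, top z .135)
    pts=np.argwhere(q)[:,::-1].astype(float);W=np.array([plane("top",*p,.092) for p in pts]);d=(W[:,:2]-rm)
    T=np.c_[d@ex,d@ey];s=T[(T[:,0]<-.018)&(T[:,0]>-.07)&(abs(T[:,1]-y)<.03)]
    print(n,"pix",len(s),"front/back x",np.percentile(s[:,0],[2,98]),"y range",np.percentile(s[:,1],[2,98]))
print(ctrl.state()["contact_force"])
E
```

```text
A pix 140 front/back x [-0.0609 -0.0187] y range [0.0733 0.1171]
B pix 181 front/back x [-0.0596 -0.0187] y range [-0.0219  0.0228]
C pix 206 front/back x [-0.0611 -0.0188] y range [-0.1193 -0.0712]
[-0.7173 -0.2637  0.3645]
```

```bash
python3 -c "
from bench import ctrl
print(ctrl.finish_job())"
```

```text
the job is handed in; nothing more can be done
None
```

I carried out the whole job and handed it in at about 65 s on the robot's clock. No verdict was reported.

- **Sequence:** I parked the pin in its block and swung the bar about 45° open. I then hung all three grey cups on the front rim, swung the bar shut and dropped the pin through both holes. Contact forces stayed below about 1.5 N during the insertion.
- **Trouble on the way:** the middle cup's hook caught on the rim on the first try. It pressed with about 51 N and pitched the cup roughly 10° in the grip. I set the cup down, re-gripped it and corrected the rim position by about 3 mm. It then hung without contact.
- **Pin and bar checks:** the image around the pin and eye matches the starting pinned state in both views, with zero shift and correlation above 0.99. After I let go of the knob, and before inserting the pin, the bar's eye plate was within about 0.4 px (1 mm) of its starting position.
- **Cup checks:** all three hung visibly by their hooks before I shut the bar. In the final top view the cup bodies lie where hung cups should, about 0.06 m in front of the rim line and centred near y = +95, 0 and −95 mm.
- **Checks that failed or disagreed:**
  - The hook-bridge detector finds nothing with the bar shut, most likely because the bar covers the bridges.
  - A last close-up was refused because the viewer had reached its picture limit.
  - The cork block's patch differed in the side view, probably because the arm was in front of it. The top view showed the cork, burl and pencil unchanged.

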